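Pack two stamps in layers with a separator board and push the end stop snug

ROBOT

A 6-joint arm with a two-finger parallel gripper is mounted at the origin on the work surface. World frame = base frame: x ahead of the robot, y to its left, z up, the work surface at z = 0. Lengths are in mm, angles in rad, forces in N, time in s.
With the tool pointing down it reaches from about 350 to 975 mm from the base axis. Payload 17.4 kg.
Tool frame: the origin (TCP) lies midway between the tips of the shut fingers; the grasp point (between the pads) lies 19 mm behind it (grip_point_offset is the distance from the TCP to the grasp point, in mm); y points along the fingers, z is the direction in which the jaws open and shut, and the axes are right-handed (so a half turn about y gives the same grasp; the last joint's range is limited). The gripper opens to 85 mm and grips with 20 to 120 N. Pads are 22 mm wide; open, the fingers measure 114 mm over their backs; the gripper's body (76 mm by 85 mm) begins 54 mm behind the grasp point. The pads swing forward as they close: fully open they stand 13 mm farther back than shut.
Start: joints at [-1.238, 0.116, 1.442, -0, 1.584, -0.038], TCP at [244.585, -629.135, 231.303] pointing down, gripper open.
Joint ranges: [-2.83, 2.83], [-0.83, 2.19], [0.07, 2.5], [-1.14, 4.28], [0.01, 3], [-2.97, 2.97]. Speed limits (rad/s): [1.89, 1.89, 2.22, 3.14, 3.14, 3.14].

INTERFACE

Orientations are given as a rotation vector (axis times angle).
In Python, from cell import state, grab_frame, sign_off, boxes_of, grip_point_offset gives the robot as it stands. The module is installed in compiled form; this text tells all that it offers.
- The arm moves only by the shell command python3 -m pendant 'ROWS' [OPENING] [FORCE]. ROWS is JSON, a list of rows, each a list of 6 numbers: the shift along the world's x, y, z in mm, then the turn, a rotation vector about the world's x, y, z in rad. In form: [[tx, ty, tz, rx, ry, rz], ...]. A call has 1 to 8 rows; each row shifts and turns the commanded pose from where the row before left it; what a row does not reach is not made up. A row lasts 1/12 s, in which the tool goes at most 41.7 mm and 7.16 degrees, less where a joint would pass 70% of its speed; a pose out of reach is approached as far as the arm can. A call is refused whole if a number of a shift passes 41.7 or a number of a turn 0.125, either way. A call with a gripper value outside its range is refused whole. OPENING is the opening, from -1 (shut) to 1 (fully open), set as the call begins (- or left out, the last holds). The fingers move at their own pace and stop on an object; FORCE is the grip in N (left out, the last holds). Time passes only in rows, so rows that do not move let the fingers close. It gives the time, the measured TCP pose, the force and the opening at its end, in the units of the state.
- state(): the state, without advancing time (a new reading comes with each control period).
- grab_frame(name): name is "side" or "top"; returns a dict with "pixels" (420x560x3 uint8, red, green, blue), "camera_matrix" (3x3 intrinsics, pixels), "R" (3x3) and "t" (3): a world point X has camera coordinates R X + t. Camera axes: x right, y down, z forward; pixel columns grow to the right and rows downward; lengths in mm; the calibration is good to about 2 mm. A picture is of the moment at which its call begins. There is no depth.
- sign_off(): hands the job in, once; it reports no verdict.
Trained networks look in a picture, given as the dict that the camera call returned (one of the last four; its "shot" number tells which), for a name from the list of things; names that differ only in an ending like _2 or _b are one class to them, and where a whole thing is asked for, a point or a joint stands for the part that bears it (a point fixed in the world has none). Each returns a list of dicts, best first, with "p" (0 to 1); they miss things now and then, are a little off and sometimes report something else, mostly with a low value. They report only what shows in the picture. A call takes as long as a camera call. They do not tell look-alikes from the thing itself.
- boxes_of(picture, thing): "bbox" ([left, top, width, height] in pixels, round what is visible of it).
The state is a dict: "time_s": time; "joint_positions": joint angles; "qvel": joint speeds; "effort": joint torques, N m; "ee_pos": TCP position; "tcp_rot": TCP orientation; "wrist_force": force on the tool from outside, world axes, zero at the start; "ft_torque": the same for the moment, N m; "grip_width": finger opening in mm.
Only numpy, scipy, OpenCV 4.12 (cv2) and the standard library are available. Lean on these libraries where they do the work, as an engineer would, in place of code of your own. Each camera call takes 0.05 s, during which the arm holds its last target.

TASK

Take the separator board off the sloping rest and lay it flat and square on the stamp plate in the packing cradle, then set the long stamp on top of it, knob up and in line with the layers below; lower each one until it rests before letting go, do not drop it. Then push the cradle's end stop in until all three layers sit snug against the fixed wall, and leave the other things on the counter where they are.

Things in the scene. Friction and masses are not known exactly. Their poses are not given: they have to be found in the camera images.
- cradle: Plywood packing cradle, fixed; place (left or right) and yaw vary. Base 240 x 100 x 8 mm, no side walls. Origin: centre of the base's underside; z up, x along its length from end stop to fixed wall. The wall across the +x end is 80 mm wide, 68 mm high, inner face at x = +105 mm. The layers (each 120 mm long) lie along x between stop and wall; when snug their centres are at x = +45 mm, y = 0
- end_stop (a joint): Cradle's end stop: upright brown wooden plate 70 mm wide, 14 mm thick, top 59 mm above the counter, sliding along the cradle's x towards the wall, about 2.5 N friction, stays where left; push it from behind. Value in m: 0 = fully back (inner face at cradle x = -75 mm), growing towards the wall; 0.060 = snug on the 120 mm layers; limit 0.075
- stop_face (a point): Point on the end stop's inner face (towards the fixed wall), mid-width, 35 mm above the counter; axes as the cradle's. The stop's back face is 14 mm behind it, towards cradle -x
- plate: Stamp plate already lying loose in the cradle as the bottom layer: pale wood block 120 x 44 x 22 mm, its top 4 mm black rubber face up. Origin: centre of its underside; x along its length, z up. It lies on the cradle base (top 30 mm above the counter), somewhere between end stop and wall, 200 g
- rest: Sloping rest of plywood, fixed to the counter (place and yaw vary; left or right). Base 170 x 90 x 10 mm; above it a ramp only 34 mm wide and 132 mm long, sloped 28 degrees, rising towards the rest's +x, with a small lip at its low end. Origin: underside of the base, below the middle of the ramp; z up
- board: Stiff brown separator board 120 x 58 x 5 mm, 50 g, lying on the ramp of the rest, tilted 28 degrees, overhanging the ramp by 12 mm along each long edge, so it can be taken by both long edges (58 mm). Origin: centre of its underside, 72 mm above the counter at the start; x along its length (up the slope), y across, z out of its upper face
- long_stamp: Long hand stamp standing on the counter: dark wooden body 120 x 44 mm, 22 mm high, with a clear square-cut knob, 28 x 28 mm, on a short steel neck at its centre; the knob spans 35 to 61 mm above the underside, its sides parallel to the body's. Origin: centre of the underside; x along the length, z up. 175 to 350 g. Its place and the short stamp's may be exchanged
- short_stamp: Bystander: hand stamp of the same make but with a short body 40 x 36 x 22 mm, 61 mm high with its knob. Origin: centre of the underside. Not to be moved
- ink_pad: Bystander: flat closed ink pad 70 x 100 x 18 mm. Origin: centre of the underside. Not to be moved
- tape_dispenser: Bystander: blue tape dispenser 130 x 50 mm, 82 mm high. Origin: centre of the underside. Not to be moved
Mind the look-alikes: they are no part of the job. What is shaped like the long_stamp but purple or yellow is not meant. There is more than one size of the plate; the job needs the larger.

How it is judged:
By the outcome, as a careful person would: the job done as asked, in the order asked, and still so for the second after the job is handed in, with the robot touching nothing.
It also fails if it takes over 72 s, if anything falls off the work surface, if the arm or the gripper's body presses on something with over 40 N, if the wrist force passes 120 N, or if a joint passes its speed limit or range.

## Working session

There is one attempt and no reset: what is moved stays moved. The work goes in short steps, Python scripts to look and compute and a shell command to move; the robot and the scene stay as the last step left them, time stands still between calls to the robot, and variables do not carry over. Pictures are saved under pics/ and viewed, and the job is handed in when it is done.

```bash
mkdir -p pics; ls; python3 - <<'E'
from cell import *
import cv2, numpy as np
s=state(); print({k:np.round(v,3).tolist() for k,v in s.items()}, grip_point_offset)
for n in("side","top"):
    f=grab_frame(n); cv2.imwrite(f"pics/{n}0.png",f["pixels"][:,:,::-1])
    print(n,np.round(f["camera_matrix"],1).tolist(),np.round(f["R"],4).tolist(),np.round(f["t"],1).tolist())
    for t in ["cradle","end_stop","plate","rest","board","long_stamp","short_stamp","ink_pad","tape_dispenser"]:
        print(t,[(np.round(b["bbox"]).tolist(),round(b["p"],2)) for b in boxes_of(f,t)][:4])
E
```

```text
pics
{'time_s': 0.0, 'joint_positions': [-1.238, 0.116, 1.442, 0.0, 1.584, -0.038], 'qvel': [-0.0, -0.002, 0.0, 0.0, 0.001, -0.001], 'effort': [0.003, -73.198, -63.249, -0.0, 0.006, -0.0], 'ee_pos': [244.516, -628.947, 230.563], 'tcp_rot': [-0.379, 2.02, -2.018], 'wrist_force': [-0.058, -0.102, 0.181], 'ft_torque': [0.018, 0.016, 0.007], 'grip_width': 85.26} 18.700000000000003
side [[480.7, 0.0, 285.0], [0.0, 480.7, 212.2], [0.0, 0.0, 1.0]] [[-0.9057, -0.4235, -0.0189], [-0.213, 0.4932, -0.8434], [0.3665, -0.7599, -0.5369]] [511.2, 211.6, 883.7]
cradle [([173.0, 265.0, 139.0, 98.0], 0.89)]
end_stop [([268.0, 303.0, 27.0, 46.0], 0.87)]
plate [([190.0, 359.0, 50.0, 37.0], 0.96), ([200.0, 292.0, 70.0, 40.0], 0.8)]
rest [([266.0, 179.0, 76.0, 45.0], 0.72)]
board [([286.0, 163.0, 47.0, 38.0], 0.98)]
long_stamp [([375.0, 237.0, 34.0, 45.0], 0.73), ([146.0, 239.0, 59.0, 37.0], 0.71), ([234.0, 213.0, 46.0, 42.0], 0.57)]
short_stamp [([320.0, 242.0, 23.0, 33.0], 0.97)]
ink_pad [([182.0, 206.0, 46.0, 30.0], 0.82), ([236.0, 215.0, 49.0, 42.0], 0.56)]
tape_dispenser []
top [[470.7, 0.0, 282.0], [0.0, 470.7, 210.7], [0.0, 0.0, 1.0]] [[0.0196, -0.9998, 0.0078], [-0.9858, -0.0206, -0.1669], [0.167, -0.0044, -0.9859]] [-75.5, 578.9, 1024.3]
cradle [([133.0, 175.0, 49.0, 105.0], 0.98)]
end_stop []
plate [([89.0, 215.0, 26.0, 37.0], 0.93), ([146.0, 191.0, 25.0, 54.0], 0.58)]
rest [([320.0, 173.0, 40.0, 69.0], 0.58)]
board [([327.0, 176.0, 33.0, 55.0], 0.98)]
long_stamp [([252.0, 308.0, 52.0, 23.0], 0.93), ([192.0, 109.0, 18.0, 51.0], 0.86), ([243.0, 163.0, 33.0, 51.0], 0.65), ([249.0, 107.0, 44.0, 34.0], 0.47)]
short_stamp [([241.0, 258.0, 18.0, 26.0], 0.76), ([133.0, 174.0, 49.0, 110.0], 0.19)]
ink_pad [([248.0, 111.0, 46.0, 35.0], 0.57), ([134.0, 258.0, 45.0, 3.0], 0.5)]
tape_dispenser [([423.0, 189.0, 37.0, 63.0], 0.65), ([135.0, 259.0, 40.0, 2.0], 0.47)]
```

```bash
python3 - <<'E'
import cv2
a=cv2.imread("pics/top0.png");cv2.imwrite("pics/topz.png",cv2.resize(a[80:350,60:480],None,fx=1.9,fy=1.9,interpolation=cv2.INTER_CUBIC))
a=cv2.imread("pics/side0.png");cv2.imwrite("pics/sidez.png",cv2.resize(a[130:410,100:460],None,fx=2.1,fy=2.1,interpolation=cv2.INTER_CUBIC))
E
```

```text
(no output)
```

View pics/topz.png

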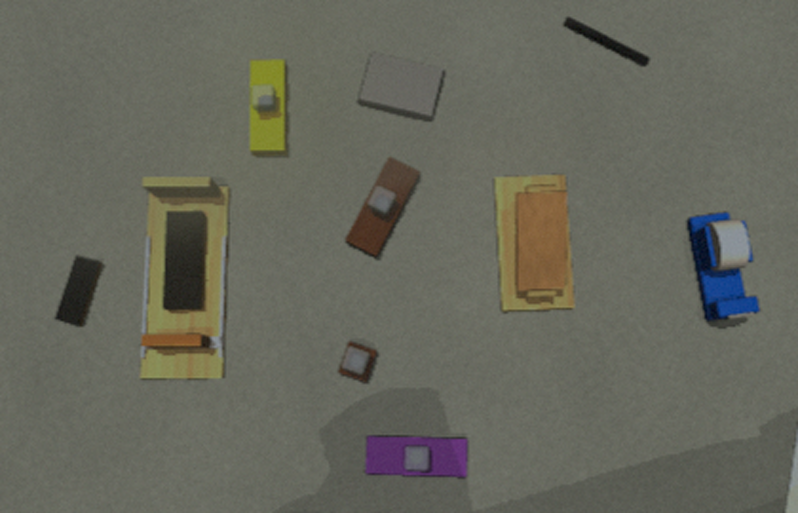

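View pics/sidez.png

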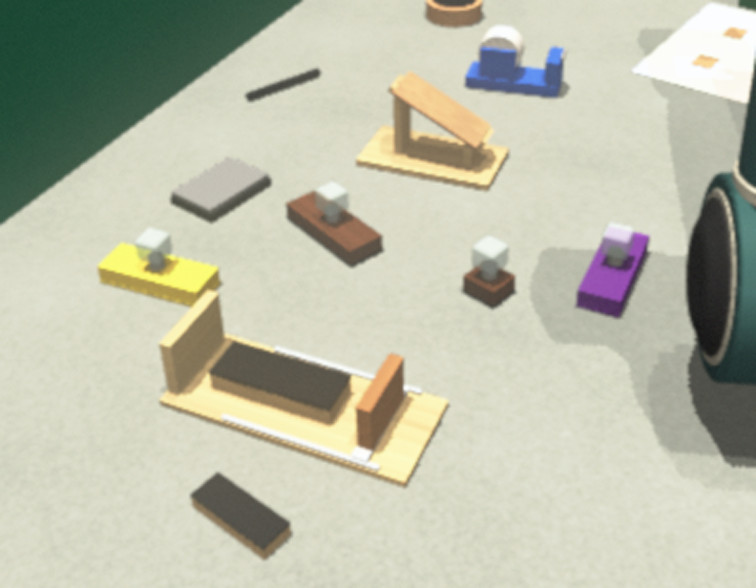

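The top view (pixels of the original frame) shows these things:
- **Cradle:** about (158,228), with its wall away from the robot. The black plate lies in it at (158,217), and a smaller look-alike plate lies outside at (101,233).
- **Board on the rest:** about (345,207).
- **Tape dispenser:** about (441,220).
- **Stamps of the long shape:** yellow at (201,135), purple at (278,320) and dark brown at (261,188). The dark brown one fits. The yellow and purple ones are excluded by the task, and the short stamp is at (249,270).

Next I'll fit the poses from colour masks.

```bash
cat > h.py <<'E'
import numpy as np, cv2
from scipy.optimize import minimize
from scipy.spatial.transform import Rotation as Ro
S=4
def proj(f,P):
    c=np.asarray(P)@np.array(f["R"]).T+np.array(f["t"]); u=c@np.array(f["camera_matrix"]).T
    return u[:,:2]/u[:,2:]
def box(lx,ly,z0,z1,cx=0,cy=0):
    return np.array([[cx+a*lx/2,cy+b*ly/2,z] for a in(-1,1) for b in(-1,1) for z in(z0,z1)],float)
def pose(p,z=0,pitch=0):  # p x,y,yaw
    R=Ro.from_euler('zy',[p[2],-pitch]).as_matrix(); return R,np.array([p[0],p[1],z])
def render(f,boxes,R,t,roi):
    x0,y0,x1,y1=roi; m=np.zeros(((y1-y0)*S,(x1-x0)*S),np.uint8)
    for b in boxes:
        q=proj(f,b@R.T+t); q=(q-[x0,y0]+.5)*S-.5
        h=cv2.convexHull(q.astype(np.float32))
        cv2.fillConvexPoly(m,np.round(h*16).astype(np.int32),255,shift=4)
    return cv2.resize(m,(x1-x0,y1-y0),interpolation=cv2.INTER_AREA)/255.
def fit(views,boxes,ign,p0,z=0,pitch=0):
    # views: list of (frame,mask,roi)
    def L(p):
        R,t=pose(p,z,pitch); s=0
        for f,m,r in views:
            a=render(f,boxes,R,t,r); w=np.ones_like(a)
            if ign: w=render(f,ign,R,t,r)<.02
            s+=(np.abs(a-m)*w).sum()
        return s
    best=None
    for k in range(2):
        st=np.array([[0,0,0],[12,0,0],[0,12,0],[0,0,.12]])/(1+2*k)
        r=minimize(L,p0,method='Nelder-Mead',options=dict(initial_simplex=np.array(p0)+st,xatol=.02,fatol=.02,maxiter=400)); p0=r.x
    return r.x,r.fun
def ray(f,uv,z):
    R=np.array(f["R"]);t=np.array(f["t"]);K=np.array(f["camera_matrix"])
    d=R.T@np.linalg.solve(K,[*uv,1]);c=-R.T@t
    return c+d*(z-c[2])/d[2]
def crop(m,r): return m[r[1]:r[3],r[0]:r[2]].astype(float)
E
python3 - <<'E'
from h import *
from cell import *
T=grab_frame("top");Sd=grab_frame("side")
import pickle; pickle.dump((T,Sd),open("f0.pkl","wb"))
for f,pts in((T,[(158,217),(140,268),(163,250),(345,205),(325,230),(250,205),(270,175),(259,186),(230,230),(190,125),(101,233),(345,236)]),(Sd,[(230,307),(200,335),(255,360),(280,325),(310,185),(310,213),(260,235),(240,228),(258,225),(360,240)])):
    h=cv2.cvtColor(f["pixels"],cv2.COLOR_RGB2HSV)
    for u,v in pts: print((u,v),f["pixels"][v,u],h[v,u])
print(ray(T,(158,228),8),ray(T,(261,188),22),ray(T,(345,204),72), -np.array(T["R"]).T@T["t"], -np.array(Sd["R"]).T@Sd["t"])
E
```

```text
(158, 217) [44 41 36] [19 46 44]
(140, 268) [136 139  85] [ 32  99 139]
(163, 250) [138 130  81] [ 26 105 138]
(345, 205) [133  97  63] [ 15 134 133]
(325, 230) [140 131  83] [ 25 104 140]
(250, 205) [80 52 39] [ 10 131  80]
(270, 175) [81 65 52] [13 91 81]
(259, 186) [100 103 104] [ 98  10 104]
(230, 230) [105 105  96] [ 30  22 105]
(190, 125) [108 109  97] [ 33  28 109]
(101, 233) [31 34 26] [41 60 34]
(345, 236) [87 74 49] [ 20 111  87]
(230, 307) [92 87 75] [21 47 92]
(200, 335) [222 223 204] [ 32  22 223]
(255, 360) [219 219 199] [ 30  23 219]
(280, 325) [115  91  68] [ 15 104 115]
(310, 185) [244 204 145] [ 18 103 244]
(310, 213) [240 226 164] [ 24  81 240]
(260, 235) [106  99  88] [ 18  43 106]
(240, 228) [152 111  85] [ 12 112 152]
(258, 225) [166 167 152] [ 32  23 167]
(360, 240) [219 219 200] [ 30  22 219]
[539.98047193 226.4674905    8.        ] [638.10684487 -13.31320685  22.        ] [ 594.57801266 -204.30670072   72.        ] [ 401.03982259  -59.04138868 1107.08688727] [184.2034487  783.60617362 662.63677414]
```

```bash
cat > meas.py <<'E'
from h import *
import pickle
def masks(f):
    p=cv2.GaussianBlur(f["pixels"],(3,3),0) if 0 else f["pixels"]
    h=cv2.cvtColor(p,cv2.COLOR_RGB2HSV).astype(int); return h[...,0],h[...,1],h[...,2]
if __name__=="__main__":
    T,Sd=pickle.load(open("f0.pkl","rb"))
    def go(name,boxes,ign,p0,mf,roiT,roiS,z=0,pitch=0):
        vs=[]
        for f,r,i in((T,roiT,0),(Sd,roiS,1)):
            m=mf(*masks(f),i); m=crop(m,r); vs.append((f,m,r))
        for lab,v in(("both",vs),("top",vs[:1]),("side",vs[1:])):
            x,l=fit(v,boxes,ign,p0,z,pitch); print(name,lab,np.round(x,3),"loss",round(l,1),"area",[int(a[1].sum()) for a in v])
    # stamp: brown body
    go("stamp",[box(120,44,0,22)],[box(28,28,22,61)],[640,-13,-.5],lambda h,s,v,i:(s>60)&(h<22)&(v<190),(235,155,290,222),(225,208,290,265))
    go("board",[box(120,58,0,5)],None,[594,-204,0],lambda h,s,v,i:(s>60)&(h<(21 if i==0 else 21))&(v>90),(318,165,368,235),(280,155,340,203),z=72,pitch=np.radians(28))
    go("plate",[box(120,44,26,30)],None,[560,226,0],lambda h,s,v,i:(s<85)&(v<(75 if i==0 else 130)),(140,183,174,250),(195,285,275,335))
    go("cradle",[box(240,100,0,8),box(12,80,8,68,111),box(120,44,26,30,15)],[box(240,114,7,10)][:0],[540,226,0],lambda h,s,v,i:((s>55)|(v<75)) if i==0 else ((s>40)|(v<130)),(128,168,190,286),(170,265,322,368))
E
python3 meas.py
python3 - <<'E'
import pickle,cv2
T,Sd=pickle.load(open("f0.pkl","rb"))
a=cv2.resize(T["pixels"][165:290,125:195],None,fx=4.4,fy=4.4,interpolation=cv2.INTER_CUBIC)
b=cv2.resize(Sd["pixels"][258:372,165:325],None,fx=3,fy=4.4,interpolation=cv2.INTER_CUBIC)
c=cv2.hconcat([a,cv2.resize(b,(480,a.shape[0]))]);cv2.imwrite("pics/crad.png",c[:,:,::-1])
a=cv2.resize(T["pixels"][150:225,230:295],(500,577),interpolation=cv2.INTER_CUBIC);cv2.imwrite("pics/stampz.png",a[:,:,::-1])
E
```

```text
stamp both [ 6.38758e+02 -1.33660e+01 -4.69000e-01] loss 306.9 area [775, 630]
stamp top [ 6.39639e+02 -1.25790e+01 -4.36000e-01] loss 64.9 area [775]
stamp side [ 6.43941e+02 -2.18760e+01 -5.22000e-01] loss 162.8 area [630]
board both [ 5.89481e+02 -2.03070e+02  5.40000e-02] loss 732.9 area [1632, 1110]
board top [ 5.89551e+02 -2.03667e+02  5.50000e-02] loss 260.9 area [1632]
board side [ 5.8947e+02 -2.0241e+02  5.1000e-02] loss 468.2 area [1110]
plate both [5.64486e+02 2.27479e+02 2.60000e-02] loss 159.8 area [1015, 1130]
plate top [5.64113e+02 2.26620e+02 1.60000e-02] loss 75.1 area [1015]
plate side [5.65224e+02 2.28184e+02 3.50000e-02] loss 58.8 area [1130]
cradle both [5.42117e+02 2.29241e+02 2.50000e-02] loss 1559.5 area [4247, 6326]
cradle top [5.41426e+02 2.29162e+02 2.40000e-02] loss 416.8 area [4247]
cradle side [5.42686e+02 2.29000e+02 2.30000e-02] loss 1113.4 area [6326]
```

View pics/crad.png

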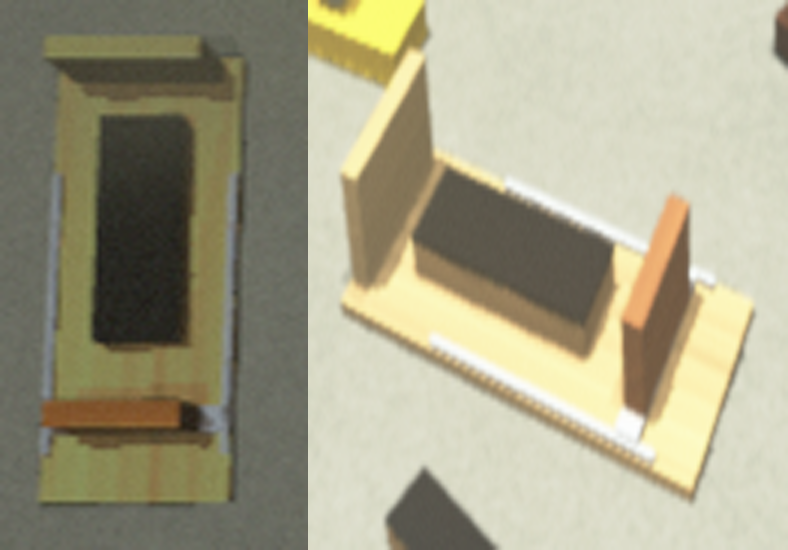

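View pics/stampz.png

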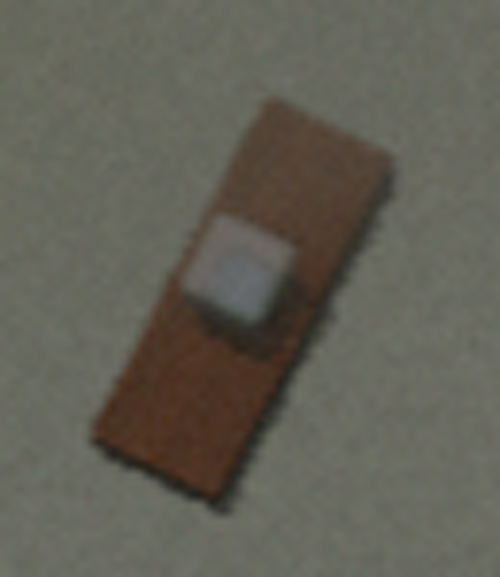

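```bash
cat > meas2.py <<'E'
from h import *; from meas import masks
import pickle,sys
def draw(img,f,b,R,t,col,k,off):
    q=proj(f,b@R.T+t); q=(q-off+.5)*k
    for i in range(8):
        for j in range(i):
            if np.sum(b[i]!=b[j])==1: cv2.line(img,tuple(np.round(q[i]).astype(int).tolist()),tuple(np.round(q[j]).astype(int).tolist()),col,1)
if __name__=="__main__":
    T,Sd=pickle.load(open("f0.pkl","rb")); ims=[]
    def go(name,boxes,ign,p0,mf,roiT,roiS,z=0,pitch=0):
        vs=[];o=[]
        for f,r,i in((T,roiT,0),(Sd,roiS,1)):
            m=mf(*masks(f),i).astype(np.uint8)
            n,lab,st,_=cv2.connectedComponentsWithStats(crop(m,r).astype(np.uint8)); k=1+np.argmax(st[1:,4]); m=(lab==k).astype(float); vs.append((f,m,r))
        res=[]
        for lb,v in(("both",vs),("top",vs[:1]),("side",vs[1:])):
            x,l=fit(v,boxes,ign,p0,z,pitch); res.append(x); print(name,lb,np.round(x,3).tolist(),"loss",round(l,1),[int(a[1].sum()) for a in v])
        for f,m,r in vs:
            a=f["pixels"][r[1]:r[3],r[0]:r[2]].copy(); k=270/(r[3]-r[1]); k=min(k,390/(r[2]-r[0]))
            a=cv2.resize(a,None,fx=k,fy=k,interpolation=cv2.INTER_NEAREST)
            c=cv2.resize(m.astype(np.uint8)*255,(a.shape[1],a.shape[0]),interpolation=cv2.INTER_NEAREST)
            cs,_=cv2.findContours(c,0,2);cv2.drawContours(a,cs,-1,(0,255,0),1)
            for b in boxes: draw(a,f,b,*pose(res[0],z,pitch),(255,0,0),k,np.array(r[:2]))
            b=np.zeros((290,400,3),np.uint8);b[:a.shape[0],:a.shape[1]]=a[:290,:400];o.append(b)
        ims.append(cv2.hconcat(o))
    go("stamp",[box(120,44,0,22)],[box(30,30,18,63)],[640,-13,-.45],lambda h,s,v,i:(s>55)&(v<(105 if i==0 else 190)) ,(235,155,290,222),(225,208,290,265))
    go("board",[box(120,58,0,5)],None,[594,-204,0.05],lambda h,s,v,i:(h<20)&(s>(113 if i==0 else 88))&(v>90),(322,168,368,232),(280,160,338,203),z=72,pitch=np.radians(28))
    go("plate",[box(120,44,26,30)],None,[560,226,0],lambda h,s,v,i:(v<88) if i==0 else (s<65)&(v<160),(144,186,170,247),(200,290,272,335))
    cv2.imwrite("pics/fit1.png",cv2.vconcat(ims[:2])[:,:,::-1]);cv2.imwrite("pics/fit2.png",ims[2][:,:,::-1])
E
python3 meas2.py
```

```text
stamp both [639.757, -13.432, -0.457] loss 198.5 [789, 661]
stamp top [639.447, -12.576, -0.437] loss 57.8 [789]
stamp side [643.838, -20.763, -0.497] loss 80.5 [661]
board both [588.22, -202.195, 0.076] loss 276.3 [1402, 700]
board top [588.816, -202.495, 0.076] loss 75.7 [1402]
board side [589.292, -200.461, 0.054] loss 196.4 [700]
plate both [564.458, 226.17, 0.03] loss 217.1 [1124, 1067]
plate top [564.4, 225.194, 0.049] loss 107.2 [1124]
plate side [566.063, 226.952, 0.044] loss 106.7 [1067]
```

View pics/fit1.png

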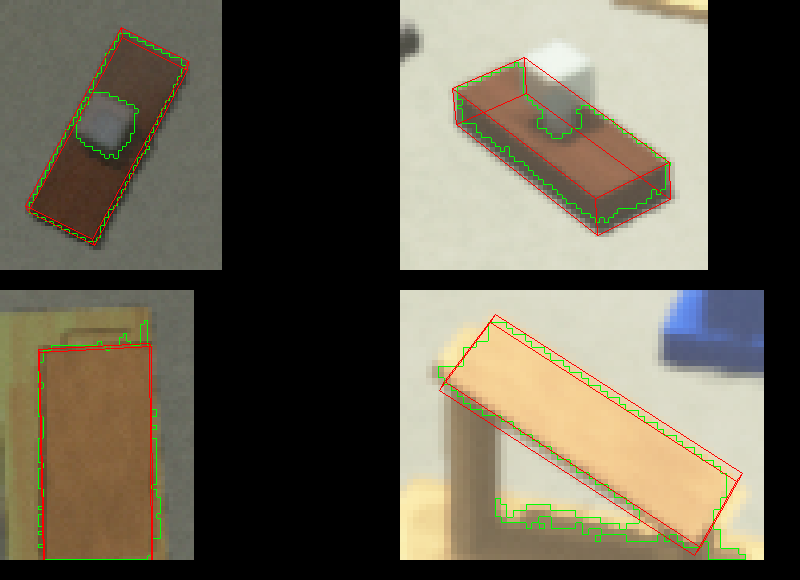

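View pics/fit2.png

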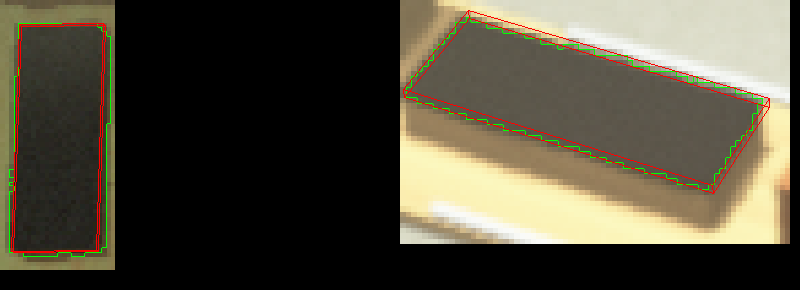

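```bash
cat > edge.py <<'E'
from h import *; from meas2 import draw
import pickle
from scipy.ndimage import map_coordinates, gaussian_filter
def grads(f,s):
    g=[]
    for c in range(3):
        a=gaussian_filter(f["pixels"][...,c].astype(float),s); gy,gx=np.gradient(a); g.append((gx,gy))
    return g
def score(f,G,edges,R,t):
    s=0;n=0
    for a,b in edges:
        P=np.linspace(a,b,60)[3:-3]; q=proj(f,P@R.T+t); d=q[-1]-q[0]; L=np.hypot(*d)
        if L<4: continue
        nrm=np.array([-d[1],d[0]])/L
        v=sum(np.abs(map_coordinates(gx,[q[:,1],q[:,0]],order=1)*nrm[0]+map_coordinates(gy,[q[:,1],q[:,0]],order=1)*nrm[1]) for gx,gy in G)
        s+=np.sqrt(v).mean()*L; n+=L
    return s/n
def rect(lx,ly,z,cx=0,cy=0,skip=()):
    c=[np.array([cx+a*lx/2,cy+b*ly/2,z]) for a,b in((1,1),(-1,1),(-1,-1),(1,-1))]
    return [(c[i],c[(i+1)%4]) for i in range(4) if i not in skip]  # 0:+y 1:-x 2:-y 3:+x
def efit(views,p0,z=0,pitch=0):
    p=np.array(p0,float)
    for s in(2.,1.,.7):
        Gs=[grads(f,s) for f,_ in views]
        L=lambda x:-sum(score(f,G,e,*pose(x,z,pitch)) for (f,e),G in zip(views,Gs))
        st=np.array([[0,0,0],[4,0,0],[0,4,0],[0,0,.04]])*s/1.5
        r=minimize(L,p,method='Nelder-Mead',options=dict(initial_simplex=p+st-st.mean(0),xatol=.01,fatol=1e-4)); p=r.x
    return p,-r.fun/len(views)
def show(items,path,k=4):
    o=[]
    for f,e,R,t,r in items:
        a=cv2.resize(f["pixels"][r[1]:r[3],r[0]:r[2]],None,fx=k,fy=k,interpolation=cv2.INTER_CUBIC)
        for x,y in e:
            q=(proj(f,np.array([x,y])@R.T+t)-np.array(r[:2])+.5)*k; q=np.round(q).astype(int).tolist(); cv2.line(a,q[0],q[1],(255,0,0),1)
        o.append(a)
    H=max(a.shape[0] for a in o); o=[cv2.copyMakeBorder(a,0,H-a.shape[0],0,6,0) for a in o]; cv2.imwrite(path,cv2.hconcat(o)[:,:,::-1])
E
cat > m3.py <<'E'
from edge import *
T,Sd=pickle.load(open("f0.pkl","rb"))
pt=np.radians(28)
E={"stamp":(rect(120,44,22),rect(120,44,22,skip=(2,)),[640,-13,-.45],0,0),
"board":(rect(120,58,5),rect(120,58,5),[589,-203,.06],72,pt),
"plate":(rect(120,44,30),rect(120,44,30),[564.5,226,.03],0,0),
"cradle":(rect(240,100,8,skip=(3,)),rect(240,100,8,skip=(3,)),[542,229,.024],0,0)}
roi={"stamp":((235,155,290,222),(225,208,290,265)),"board":((318,165,368,240),(280,155,345,210)),"plate":((144,183,174,250),(195,285,275,335)),"cradle":((128,165,190,286),(170,260,322,368))}
it={}
for n,(et,es,p0,z,pi) in E.items():
    for lb,v in(("both",[(T,et),(Sd,es)]),("top",[(T,et)]),("side",[(Sd,es)])):
        x,s=efit(v,p0,z,pi); print(n,lb,np.round(x,3).tolist(),round(s,2))
        if lb=="both": it[n]=[(T,et,*pose(x,z,pi),roi[n][0]),(Sd,es,*pose(x,z,pi),roi[n][1])]
show(it["board"]+it["stamp"],"pics/e1.png",3.2);show(it["cradle"]+it["plate"],"pics/e2.png",2.4)
E
python3 m3.py
```

```text
stamp both [637.201, -12.723, -0.446] 5.74
stamp top [634.311, -15.149, -0.459] 6.01
stamp side [640.022, -12.917, -0.436] 6.6
board both [588.76, -200.445, 0.029] 4.86
board top [587.891, -201.525, 0.054] 4.1
board side [589.251, -200.506, 0.001] 5.74
plate both [563.949, 227.668, 0.05] 6.99
plate top [564.058, 225.762, 0.024] 6.66
plate side [564.225, 229.067, 0.043] 7.91
cradle both [542.498, 230.564, 0.026] 6.66
cradle top [543.605, 230.606, 0.02] 5.76
cradle side [542.333, 235.398, 0.026] 8.67
```

View pics/e1.png

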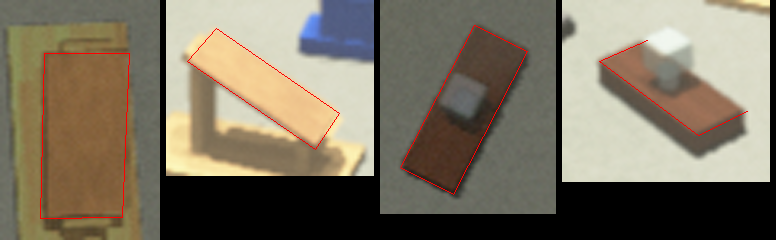

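View pics/e2.png

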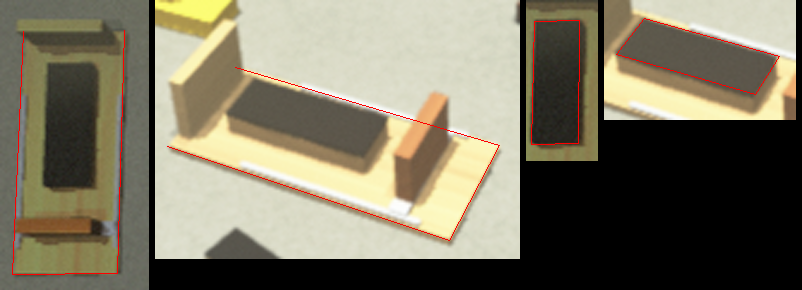

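```bash
cat > st.py <<'E'
from cell import *; import numpy as np
from scipy.spatial.transform import Rotation as Ro
s=state(); R=Ro.from_rotvec(s["tcp_rot"]).as_matrix()
np.set_printoptions(precision=3,suppress=True)
print("t",s["time_s"],"pos",np.round(s["ee_pos"],1),"fing",R[:,1],"jaw",R[:,2],"jawyaw",round(np.arctan2(R[1,2],R[0,2]),3),"F",np.round(s["wrist_force"],1),"w",s["grip_width"],"q",s["joint_positions"])
# grip point
print("grip",np.round(s["ee_pos"]-R[:,1]*grip_point_offset,1))
def to(target_R): # rotvec remaining in world
    return Ro.from_matrix(target_R@R.T).as_rotvec()
def goal(f,j):
    f=np.array(f,float);f/=np.linalg.norm(f);j=np.array(j,float);j-=f*(f@j);j/=np.linalg.norm(j)
    a=[to(np.stack([np.cross(f,k),f,k],1)) for k in(j,-j)]
    return a
if __name__=="__main__":
    import sys
    y=.05;c,sn=np.cos(np.radians(28)),np.sin(np.radians(28))
    print("board",goal([sn*np.cos(y),sn*np.sin(y),-c],[-np.sin(y),np.cos(y),0]))
    print("plate",goal([0,0,-1],[-np.sin(.026),np.cos(.026),0]))
    y=-.447;print("stamp",goal([0,0,-1],[-np.sin(y),np.cos(y),0]))
E
python3 st.py
```

```text
t 1.1 pos [ 244.6 -629.1  231.3] fing [-0.  0. -1.] jaw [ 0.362 -0.932 -0.   ] jawyaw -1.2 F [0.2 0.4 0.8] w 85.41935944112213 q [-1.238  0.116  1.442 -0.     1.584 -0.038]
grip [ 244.6 -629.1  250. ]
board [array([-0.678, -0.145,  2.744]), array([ 0.102, -0.48 , -0.314])]
plate [array([ 0.   , -0.   ,  2.797]), array([-0.   , -0.   , -0.345])]
stamp [array([ 0.   , -0.   ,  2.324]), array([-0.   , -0.   , -0.818])]
```

```bash
python3 -m pendant '[[12,34,0,0,0,-0.115],[13,36,0,0,0,-0.115],[13,36,0,0,0,-0.115],[13,36,0,0,0,0],[13,36,0,0,0,0],[13,36,0,0,0,0],[13,36,0,0,0,0],[13,36,0,0,0,0]]' 1 20
python3 -m pendant '[[13,36,0,0,0,0],[13,36,0,0,0,0],[13,36,0,0,0,0],[13,36,0,0,0,0],[13,36,0,0,0,0],[13,36,0,0,0,0],[13,36,0,0,0,0],[13,36,0,0,0,0]]'
python3 -m pendant '[[13,36,0,0,0,0],[13,36,0,0,0,0],[13,36,0,0,0,0],[13,36,0,0,0,0],[13,36,-15,0,0,0],[13,36,-25,0,0,0],[12,30,-25,0,0,0],[0,0,0,0,0,0]]'; python3 st.py
```

```text
time_s: 1.77
ee_pos: [347.7, -341.4, 231.4]
tcp_rot: [-0.028, 2.208, -2.209]
wrist_force: [0.3, -0.5, 0.1]
grip_width: 85.1
time_s: 2.43
ee_pos: [451.7, -53.2, 231.7]
tcp_rot: [-0.027, 2.208, -2.208]
wrist_force: [1.0, -2.1, 0.1]
grip_width: 85.3
time_s: 3.1
ee_pos: [539.7, 191.4, 162.9]
tcp_rot: [-0.039, 2.209, -2.211]
wrist_force: [0.3, -0.1, -1.1]
grip_width: 85.4
t 3.1 pos [539.7 191.4 162.9] fing [-0.006 -0.001 -1.   ] jaw [ 0.029 -1.     0.001] jawyaw -1.542 F [ 0.3 -0.1 -1.1] w 85.40538617754551 q [ 0.296 -0.076  1.748  0.001  1.476  1.838]
grip [539.9 191.4 181.6]
board [array([ 0.745,  0.028, -3.031]), array([ 0.02 , -0.494,  0.021])]
plate [array([0.01 , 0.001, 3.139]), array([ 0.001, -0.006, -0.003])]
stamp [array([ 0.008, -0.001,  2.666]), array([-0.001, -0.006, -0.476])]
```

```bash
python3 -m pendant '[[12,20,-20,0,-0.006,0],[12.3,19.2,-25,0,0,0],[0,0,-38,0,0,0],[0,0,0,0,0,0]]'; python3 st.py|head -2; python3 - <<'E'
from cell import *; import cv2
for n,r in(("top",(120,150,220,300)),("side",(150,180,350,380))):
    f=grab_frame(n); a=f["pixels"][r[1]:r[3],r[0]:r[2]]; cv2.imwrite(f"pics/a_{n}.png",cv2.resize(a,None,fx=3,fy=3,interpolation=cv2.INTER_CUBIC)[:,:,::-1])
a=cv2.imread("pics/a_top.png");b=cv2.imread("pics/a_side.png");cv2.imwrite("pics/a1.png",cv2.hconcat([cv2.copyMakeBorder(a,0,600-a.shape[0],0,0,0),b])[:,:800])
E
```

```text
time_s: 3.43
ee_pos: [562.2, 226.3, 78.8]
tcp_rot: [-0.032, 2.206, -2.212]
wrist_force: [-1.4, -0.5, -2.1]
grip_width: 85.5
t 3.4333 pos [562.2 226.3  78.8] fing [-0.002 -0.003 -1.   ] jaw [ 0.027 -1.     0.003] jawyaw -1.544 F [-1.4 -0.5 -2.1] w 85.48339731316872 q [ 0.342  0.052  1.762 -0.002  1.331  1.886]
grip [562.2 226.4  97.5]
```

View pics/a1.png

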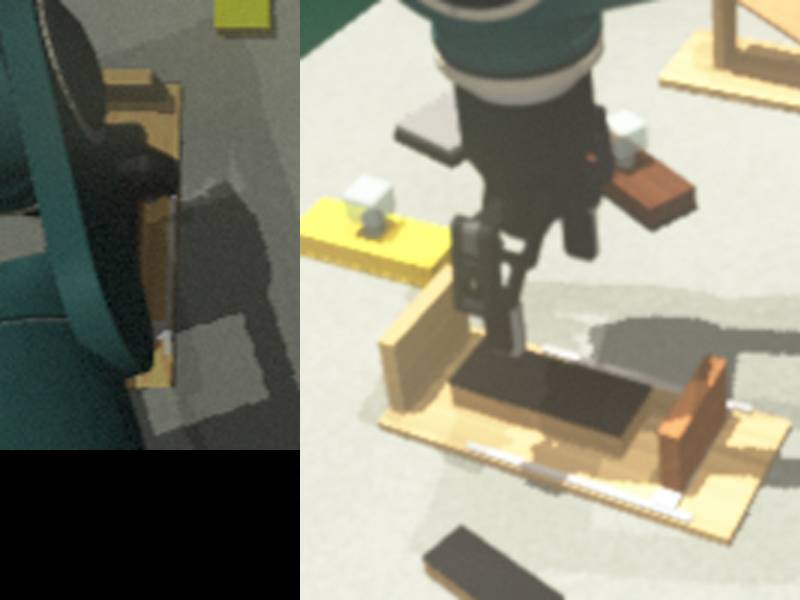

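```bash
python3 -m pendant '[[0,0,0,0,0,0]]'; python3 -m pendant '[[0,0,-17,0,0,0],[0,0,-17,0,0,0],[0,0,0,0,0,0],[0,0,0,0,0,0]]'; python3 st.py|head -2
```

```text
time_s: 3.62
ee_pos: [565.4, 226.6, 88.0]
tcp_rot: [-0.019, 2.205, -2.204]
wrist_force: [-0.3, -0.3, 0.9]
grip_width: 85.7
time_s: 3.95
ee_pos: [565.1, 226.6, 53.4]
tcp_rot: [-0.02, 2.206, -2.205]
wrist_force: [-0.6, -0.7, 0.2]
grip_width: 85.7
t 3.95 pos [565.1 226.6  53.4] fing [ 0.007  0.    -1.   ] jaw [ 0.025 -1.    -0.   ] jawyaw -1.546 F [-0.6 -0.7  0.2] w 85.73931913406538 q [ 0.34   0.074  1.782 -0.002  1.278  1.887]
grip [565.  226.6  72.1]
```

```bash
python3 -m pendant '[[-1,4,-10,0,0.007,0],[0,0,-12,0,0,0],[0,0,-10,0,0,0],[0,0,-8,0,0,0],[0,0,0,0,0,0],[0,0,0,0,0,0]]'; python3 st.py|head -2;python3 -m pendant '[[0,0,0,0,0,0],[0,0,0,0,0,0],[0,0,0,0,0,0],[0,0,0,0,0,0],[0,0,0,0,0,0],[0,0,0,0,0,0]]' 0 20; python3 st.py|head -2
```

```text
time_s: 4.45
ee_pos: [563.4, 230.8, 10.8]
tcp_rot: [-0.031, 2.209, -2.21]
wrist_force: [-0.4, 0.1, 0.6]
grip_width: 85.2
t 4.45 pos [563.4 230.8  10.8] fing [-0.002 -0.    -1.   ] jaw [ 0.026 -1.     0.   ] jawyaw -1.545 F [-0.4  0.1  0.6] w 85.21093286511727 q [0.347 0.123 1.805 0.    1.216 1.891]
grip [563.5 230.8  29.5]
time_s: 4.95
ee_pos: [564.0, 230.9, 12.1]
tcp_rot: [-0.029, 2.209, -2.208]
wrist_force: [-1.8, -0.7, 5.7]
grip_width: 43.3
t 4.95 pos [564.  230.9  12.1] fing [-0.  0. -1.] jaw [ 0.026 -1.    -0.   ] jawyaw -1.545 F [-1.8 -0.7  5.7] w 43.34627955433006 q [0.347 0.122 1.805 0.    1.216 1.892]
grip [564.  230.9  30.8]
```

```bash
python3 -m pendant '[[0,0,0,0,0,0],[0,0,0,0,0,0],[0,0,0,0,0,0]]' 0.6; python3 -m pendant '[[0,0,20,0,0,0],[0,0,35,0,0,0],[0,0,38,0,0,0],[0,-36,38,0,0,0],[0,-36,38,0,0,0],[0,-36,0,0,0,0],[0,-36,0,0,0,0],[0,-36,0,0,0,0]]' 1; python3 -m pendant '[[0,-30,0,0,0,0],[0,0,0,0,0,0],[0,0,0,0,0,0]]'; python3 st.py; python3 - <<'E'
from cell import *; import pickle
T=grab_frame("top");S=grab_frame("side"); pickle.dump((T,S),open("f1.pkl","wb"))
from edge import *
et=rect(120,44,30)
roi=((128,165,190,286),(170,260,322,368))
it=[]
for lb,v in(("both",[(T,et),(S,et)]),("top",[(T,et)]),("side",[(S,et)])):
    x,s=efit(v,[564,230,.026]); print(lb,np.round(x,3),s)
    if lb=="both": it=[(T,et,*pose(x),roi[0]),(S,et,*pose(x),roi[1])]
show(it,"pics/p1.png",3.6)
E
```

```text
time_s: 5.2
ee_pos: [563.6, 230.9, 11.4]
tcp_rot: [-0.03, 2.209, -2.209]
wrist_force: [-0.9, -0.5, -0.1]
grip_width: 68.6
time_s: 5.87
ee_pos: [563.5, 64.2, 165.6]
tcp_rot: [-0.029, 2.208, -2.208]
wrist_force: [1.3, -0.4, -1.2]
grip_width: 85.5
time_s: 6.12
ee_pos: [563.7, 34.4, 165.0]
tcp_rot: [-0.027, 2.21, -2.21]
wrist_force: [-0.3, 0.6, 0.5]
grip_width: 85.2
t 6.1167 pos [563.7  34.4 165. ] fing [-0.001  0.    -1.   ] jaw [ 0.023 -1.    -0.   ] jawyaw -1.547 F [-0.3  0.6  0.5] w 85.24754860318001 q [ 0.016 -0.099  1.765  0.     1.476  1.563]
grip [563.7  34.4 183.7]
board [array([ 0.752,  0.028, -3.023]), array([ 0.018, -0.489,  0.026])]
plate [array([-0.002,  0.   , -3.139]), array([-0.   , -0.001,  0.003])]
stamp [array([ 0.001, -0.001,  2.671]), array([-0.   , -0.001, -0.47 ])]Traceback (most recent call last):
  File "<stdin>", line 8, in <module>
  File "edge.py", line 24, in efit
    Gs=[grads(f,s) for f,_ in views]
        ~~~~~^^^^^
  File "edge.py", line 7, in grads
    a=gaussian_filter(f["pixels"][...,c].astype(float),s); gy,gx=np.gradient(a); g.append((gx,gy))
                      ~^^^^^^^^^^
TypeError: 'int' object is not subscriptable
```

```bash
cat > pl.py <<'E'
from edge import *
T,Sd=pickle.load(open("f1.pkl","rb"))
et=rect(120,44,30); roi=((128,165,190,286),(170,260,322,368))
for lb,v in(("both",[(T,et),(Sd,et)]),("top",[(T,et)]),("side",[(Sd,et)])):
    x,s=efit(v,[564,230,.026]); print(lb,np.round(x,3),s)
    if lb=="both": it=[(T,et,*pose(x),roi[0]),(Sd,et,*pose(x),roi[1])]
c=rect(240,100,8,skip=(3,)); it+=[(T,c,*pose([542.3,230,.026]),roi[0])]
show(it,"pics/p1.png",2.8)
E
python3 pl.py
```

```text
both [5.63998e+02 2.30612e+02 2.20000e-02] 6.528616914173943
top [5.64056e+02 2.29495e+02 2.70000e-02] 5.238927951798626
side [5.64155e+02 2.31441e+02 2.30000e-02] 8.079645422030705
```

View pics/p1.png

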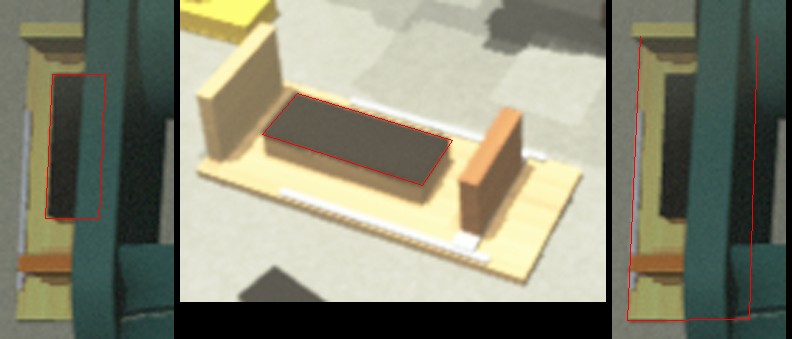

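```bash
python3 -m pendant '[[0,-34,0,0.0036,-0.0978,0.0052],[0,-34,0,0.0036,-0.0978,0.0052],[0,-34,0,0.0036,-0.0978,0.0052],[0,-34,0,0.0036,-0.0978,0.0052],[0,-34,0,0.0036,-0.0978,0.0052],[0,-34,0,0,0,0],[0,-33,0,0,0,0],[0,0,0,0,0,0]]' 1 30;  python3 -m pendant '[[0,0,0,0,0,0]]'; python3 st.py|head -3; python3 - <<'E'
from cell import *; import pickle
a=(grab_frame("top"),grab_frame("side")); pickle.dump(a,open("f2.pkl","wb"))
E
cat > b2.py <<'E'
from edge import *
T,Sd=pickle.load(open("f0.pkl","rb"))
pt=np.radians(28)
R=rect(170,90,10)
for p in ([585,-200,.05],[580,-195,.03]):
    for skip in [(),(0,),(1,)]:
        e=rect(170,90,10,skip=skip);print(np.round(efit([(T,e)],p)[0],3),end=' ')
    x,s=efit([(T,R),(Sd,rect(170,90,10,skip=(2,)))],p);print(x,s)
e=rect(120,58,5);e0=rect(120,58,0)[:1]
for s in([589,-203,.05],[589,-200,.02],[590,-201,.08]): print(efit([(T,e)],s,72,pt))
x=efit([(T,e)],[589,-203,.05],72,pt)[0]
show([(T,R,*pose([x[0]-3,x[1],x[2]]),(310,160,375,250)),(T,e,*pose(x,72,pt),(310,160,375,250))],"pics/b2.png",5)
E
python3 b2.py
```

```text
time_s: 6.88
ee_pos: [563.6, -204.8, 165.0]
tcp_rot: [0.432, 1.94, -1.919]
wrist_force: [1.1, 0.4, 0.6]
grip_width: 85.3
time_s: 6.97
ee_pos: [563.9, -201.9, 164.8]
tcp_rot: [0.431, 1.942, -1.918]
wrist_force: [-0.7, 0.6, -0.4]
grip_width: 85.4
t 6.9667 pos [ 563.9 -201.9  164.8] fing [ 0.468  0.024 -0.883] jaw [ 0.051 -0.999  0.   ] jawyaw -1.52 F [-0.7  0.6 -0.4] w 85.40654033143588 q [-0.507 -0.286  1.981  0.291  1.042  0.917]
grip [ 555.1 -202.3  181.3]
board [array([-1.471, -0.074,  2.774]), array([ 0.   , -0.001, -0.001])]
[ 6.00138e+02 -2.02784e+02  6.20000e-02] [ 6.00118e+02 -2.01940e+02  6.30000e-02] [ 5.98320e+02 -2.02905e+02  6.30000e-02] [ 6.00232950e+02 -2.02608441e+02  5.83028459e-02] 6.727617094457717
[ 6.00142e+02 -2.02783e+02  6.20000e-02] [ 6.00101e+02 -2.01944e+02  6.30000e-02] [ 5.98319e+02 -2.02907e+02  6.30000e-02] [ 6.00245422e+02 -2.02569853e+02  5.90179488e-02] 6.727505176788181
(array([ 5.87914208e+02, -2.01525437e+02,  5.37320886e-02]), np.float64(4.097138906251667))
(array([ 5.87906767e+02, -2.01525656e+02,  5.37322705e-02]), np.float64(4.097139891294601))
(array([ 5.87907062e+02, -2.01525837e+02,  5.37416100e-02]), np.float64(4.097152000117086))
```

View pics/b2.png

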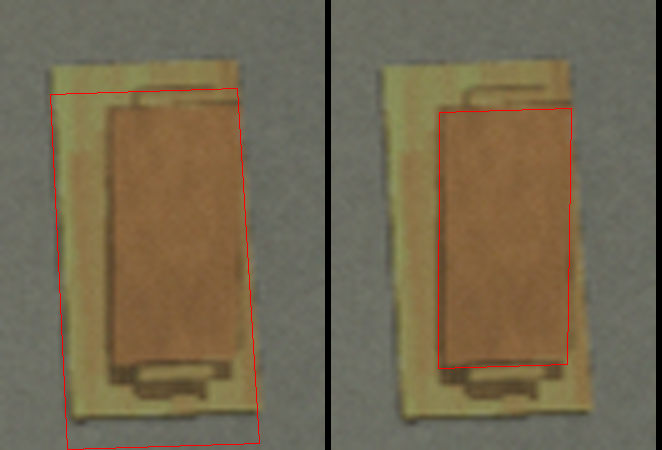

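```bash
python3 -m pendant '[[-3.5,-1.6,-39.4,0,0,0.007],[9,0.5,-17,0,0,0],[9,0.5,-17,0,0,0],[7,0.4,-13,0,0,0],[0,0,0,0,0,0],[0,0,0,0,0,0]]'; python3 st.py|head -2;  python3 - <<'E'
from cell import *; import cv2
o=[]
for n,r in(("top",(300,140,420,260)),("side",(240,110,380,250))):
    f=grab_frame(n); a=f["pixels"][r[1]:r[3],r[0]:r[2]]; o.append(cv2.resize(a,(399,399),interpolation=cv2.INTER_CUBIC)[:,:,::-1])
cv2.imwrite("pics/g1.png",cv2.hconcat(o))
E
```

```text
time_s: 7.57
ee_pos: [585.4, -200.0, 78.2]
tcp_rot: [0.42, 1.941, -1.912]
wrist_force: [-0.3, -0.2, 0.8]
grip_width: 85.2
t 7.5667 pos [ 585.4 -200.    78.2] fing [ 0.467  0.029 -0.884] jaw [ 0.061 -0.998  0.   ] jawyaw -1.509 F [-0.3 -0.2  0.8] w 85.19040302993523 q [-0.485 -0.164  2.028  0.321  0.879  0.869]
grip [ 576.6 -200.5   94.8]
```

View pics/g1.png

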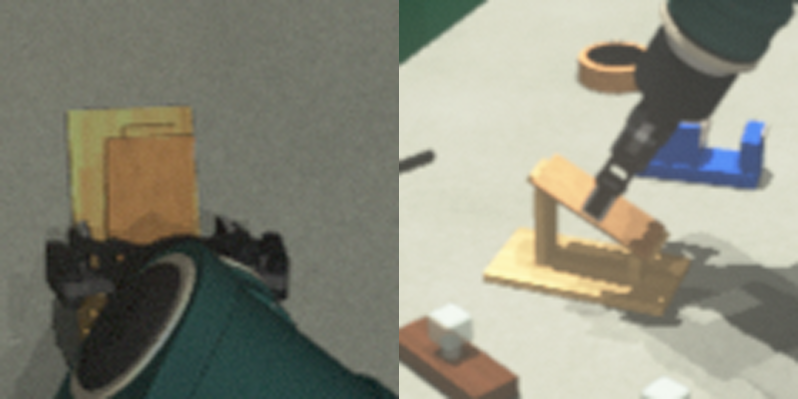

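```bash
python3 -m pendant '[[6,-1,-11,0,0,0],[6.5,-0.6,-12.4,0,0,0],[0,0,0,0,0,0],[0,0,0,0,0,0]]'; python3 st.py|head -2; python3 -m pendant '[[0,0,0,0,0,0],[0,0,0,0,0,0],[0,0,0,0,0,0],[0,0,0,0,0,0],[0,0,0,0,0,0],[0,0,0,0,0,0]]' 0 30; python3 st.py|head -2;  python3 - <<'E'
from cell import *; import cv2
o=[]
for n,r in(("top",(300,140,420,260)),("side",(240,110,380,250))):
    f=grab_frame(n); a=f["pixels"][r[1]:r[3],r[0]:r[2]]; o.append(cv2.resize(a,(399,399),interpolation=cv2.INTER_CUBIC)[:,:,::-1])
cv2.imwrite("pics/g2.png",cv2.hconcat(o))
E
```

```text
time_s: 8.0
ee_pos: [597.7, -203.0, 55.8]
tcp_rot: [0.422, 1.939, -1.913]
wrist_force: [0.1, -0.5, 1.1]
grip_width: 85.5
t 8.0 pos [ 597.7 -203.    55.8] fing [ 0.468  0.027 -0.883] jaw [ 0.059 -0.998  0.001] jawyaw -1.511 F [ 0.1 -0.5  1.1] w 85.47018528041818 q [-0.478 -0.111  2.02   0.33   0.831  0.859]
grip [ 588.9 -203.5   72.4]
time_s: 8.5
ee_pos: [597.8, -203.4, 56.5]
tcp_rot: [0.423, 1.938, -1.913]
wrist_force: [-7.5, 0.8, 8.3]
grip_width: 57.3
t 8.5 pos [ 597.8 -203.4   56.5] fing [ 0.469  0.026 -0.883] jaw [ 0.059 -0.998  0.002] jawyaw -1.512 F [-7.5  0.8  8.3] w 57.26922509587556 q [-0.479 -0.112  2.02   0.33   0.831  0.858]
grip [ 589.  -203.9   73. ]
```

View pics/g2.png

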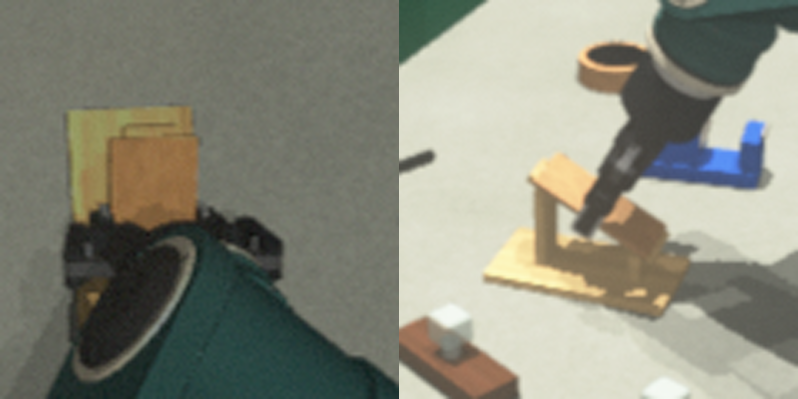

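```bash
python3 -m pendant '[[-3,0,5.6,0,0,0],[-5,0,9.4,0,0,0],[-8,-0.5,15,0,0,0],[-10,-0.5,19,0,0,0],[0,0,30,0,0,0],[0,0,30,0,0,0],[0,0,15,0,0,0],[0,0,0,0,0,0]]'; python3 st.py|head -4;  python3 - <<'E'
from cell import *; import cv2
o=[]
for n,r in(("top",(290,140,430,280)),("side",(240,80,380,220))):
    f=grab_frame(n); a=f["pixels"][r[1]:r[3],r[0]:r[2]]; o.append(cv2.resize(a,(399,399),interpolation=cv2.INTER_CUBIC)[:,:,::-1])
cv2.imwrite("pics/g3.png",cv2.hconcat(o))
E
```

```text
time_s: 9.27
ee_pos: [572.5, -204.9, 184.7]
tcp_rot: [0.427, 1.933, -1.913]
wrist_force: [0.6, -0.6, 0.9]
grip_width: 57.1
t 9.2667 pos [ 572.5 -204.9  184.7] fing [ 0.473  0.024 -0.881] jaw [ 0.059 -0.998  0.004] jawyaw -1.512 F [ 0.6 -0.6  0.9] w 57.08432842761533 q [-0.505 -0.278  1.944  0.29   1.066  0.917]
grip [ 563.6 -205.3  201.2]
board [array([-1.475, -0.074,  2.761]), array([ 0.004,  0.005, -0.009])]
plate [array([-0.759, -0.025,  3.014]), array([-0.017,  0.493, -0.033])]
```

View pics/g3.png

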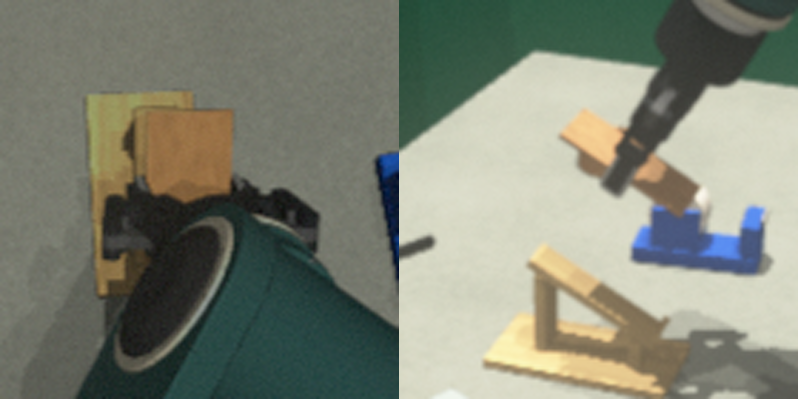

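```bash
python3 -m pendant '[[0,34,0,-0.0034,0.0986,-0.0066],[0,36,0,-0.0034,0.0986,-0.0066],[-1,36,0,-0.0034,0.0986,-0.0066],[-1,36,0,-0.0034,0.0986,-0.0066],[-1,36,0,-0.0034,0.0986,-0.0066],[-1,36,0,0,0,0],[-1,36,0,0,0,0],[-1,36,0,0,0,0]]';python3 -m pendant '[[-1,36,0,0,0,0],[-1,36,0,0,0,0],[0,36,-10,0,0,0],[0,30,-20,0,0,0],[0,10,-20,0,0,0],[0,0,-15,0,0,0],[0,0,0,0,0,0],[0,0,0,0,0,0]]'; python3 st.py|head -5
```

```text
time_s: 10.03
ee_pos: [564.9, 83.6, 177.2]
tcp_rot: [-0.037, 2.215, -2.21]
wrist_force: [0.9, -0.8, 0.2]
grip_width: 57.0
time_s: 10.7
ee_pos: [563.1, 228.9, 113.0]
tcp_rot: [-0.036, 2.214, -2.211]
wrist_force: [0.5, -0.4, 0.1]
grip_width: 56.8
t 10.7 pos [563.1 228.9 113. ] fing [-0.007  0.002 -1.   ] jaw [ 0.025 -1.    -0.002] jawyaw -1.546 F [ 0.5 -0.4  0.1] w 56.8307574437165 q [0.342 0.032 1.725 0.004 1.392 1.887]
grip [563.3 228.8 131.7]
board [array([ 0.742,  0.03 , -3.027]), array([ 0.017, -0.496,  0.024])]
plate [array([-0.012,  0.002, -3.14 ]), array([-0.002, -0.007,  0.001])]
stamp [array([ 0.009, -0.004,  2.67 ]), array([-0.003, -0.007, -0.472])]
```

```bash
python3 -m pendant '[[1,2,-30,-0.002,-0.007,0],[0,0,-20,0,0,0],[0,0,0,0,0,0],[0,0,0,0,0,0]]';python3 st.py|head -2; python3 - <<'E'
from cell import *; import cv2
o=[];import pickle
fr=[grab_frame(n) for n in("top","side")];pickle.dump(fr,open("f3.pkl","wb"))
from edge import *
T,Sd=fr
x0=[564,230.7,.026]
e=rect(120,58,85);e30=rect(120,44,30)
# board top ~ TCP + 20+2.5
x,s=efit([(Sd,rect(120,58,85))],x0); print(x,s)
show([(Sd,e,*pose(x0),(165,220,325,370)),(T,e,*pose(x0),(110,165,200,286))],"pics/g4.png",3.1)
E
```

```text
time_s: 11.03
ee_pos: [564.9, 230.8, 64.9]
tcp_rot: [-0.025, 2.209, -2.208]
wrist_force: [0.0, 0.3, 0.1]
grip_width: 57.1
t 11.0333 pos [564.9 230.8  64.9] fing [ 0.001  0.    -1.   ] jaw [ 0.024 -1.    -0.   ] jawyaw -1.547 F [0.  0.3 0.1] w 57.07869232338845 q [ 0.346  0.07   1.767 -0.     1.303  1.893]
grip [564.9 230.8  83.6]
[5.67223523e+02 2.28051841e+02 1.23789891e-02] 5.993153556146148
```

View pics/g4.png

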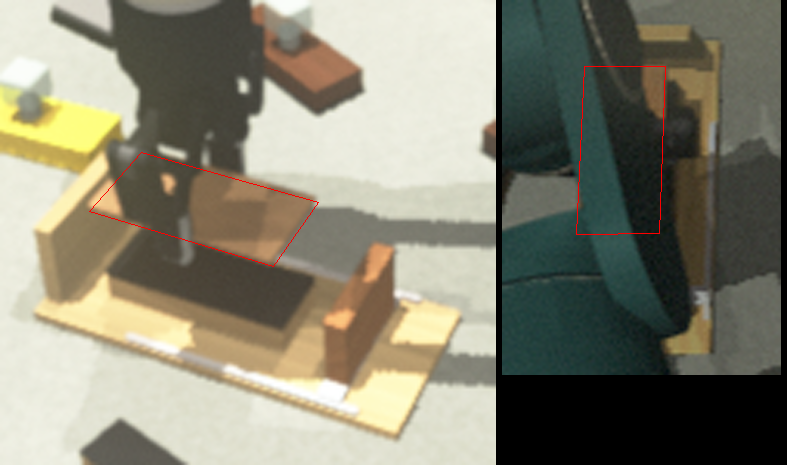

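```bash
python3 -m pendant '[[-1,0,-20,0,0,0],[0,0,-15,0,0,0],[0,0,-7,0,0,0],[0,0,0,0,0,0],[0,0,0,0,0,0]]';python3 -m pendant '[[0,0,-2,0,0,0],[0,0,0,0,0,0]]';python3 -m pendant '[[0,0,-2,0,0,0],[0,0,0,0,0,0]]';python3 -m pendant '[[0,0,-1,0,0,0],[0,0,0,0,0,0]]'
```

```text
time_s: 11.55
ee_pos: [564.3, 231.8, 23.5]
tcp_rot: [-0.024, 2.209, -2.206]
wrist_force: [0.2, 0.0, 0.5]
grip_width: 57.1
time_s: 11.72
ee_pos: [564.2, 231.9, 21.2]
tcp_rot: [-0.024, 2.208, -2.206]
wrist_force: [0.1, -0.5, -0.6]
grip_width: 57.3
time_s: 11.88
ee_pos: [563.8, 231.8, 18.3]
tcp_rot: [-0.025, 2.208, -2.207]
wrist_force: [0.2, 0.6, -0.5]
grip_width: 57.4
time_s: 12.05
ee_pos: [563.7, 231.8, 17.1]
tcp_rot: [-0.025, 2.209, -2.207]
wrist_force: [-0.3, 1.0, 0.3]
grip_width: 57.3
```

```bash
python3 -m pendant '[[0,-1,-1,0,0,0],[0,0,0,0,0,0]]' | sed -n '2p;4p';python3 -m pendant '[[0,0,-1,0,0,0],[0,0,0,0,0,0]]'| sed -n '2p;4p';python3 -m pendant '[[0,0,-1,0,0,0],[0,0,0,0,0,0]]'| sed -n '2p;4p'
python3 - <<'E'
from cell import *; import cv2
o=[]
for n,r in(("side",(165,230,325,350)),):
    f=grab_frame(n); a=f["pixels"][r[1]:r[3],r[0]:r[2]]; o.append(cv2.resize(a,(800,600),interpolation=cv2.INTER_CUBIC)[:,:,::-1])
cv2.imwrite("pics/g5.png",cv2.hconcat(o))
E
```

```text
ee_pos: [563.7, 230.6, 16.0]
wrist_force: [1.0, -0.1, 0.1]
ee_pos: [563.7, 230.7, 15.1]
wrist_force: [0.4, -0.5, -0.3]
ee_pos: [563.7, 230.7, 14.1]
wrist_force: [1.5, 0.4, 0.1]
```

View pics/g5.png

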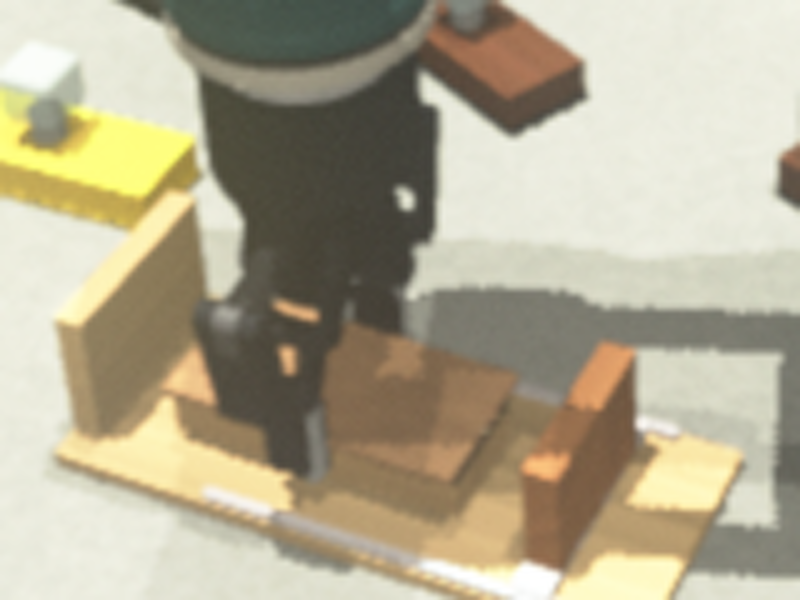

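```bash
for i in 1 ; do python3 -m pendant '[[0,0,-1,0,0,0],[0,0,0,0,0,0]]' | sed -n '2p;4p';python3 -m pendant '[[0,0,-1,0,0,0],[0,0,0,0,0,0]]'| sed -n '2p;4p';python3 -m pendant '[[0,0,-1,0,0,0],[0,0,0,0,0,0],[0,0,0,0,0,0]]'| sed -n '2p;4p'; done
```

```text
ee_pos: [563.7, 230.8, 13.0]
wrist_force: [-0.7, 0.2, -0.6]
ee_pos: [563.8, 230.8, 12.4]
wrist_force: [-1.7, 0.5, 1.4]
ee_pos: [563.9, 230.9, 12.3]
wrist_force: [-6.8, -1.9, 12.8]
```

```bash
python3 -m pendant '[[0,0,0.7,0,0,0],[0,0,0,0,0,0]]'; python3 -m pendant '[[0,0,0,0,0,0],[0,0,0,0,0,0],[0,0,0,0,0,0]]' 0.6;python3 -m pendant '[[0,0,10,0,0,0],[0,0,30,0,0,0],[0,0,38,0,0,0],[0,-25,38,0,0,0],[0,-38,10,0,0,0],[0,-40,0,0,0,0],[0,-40,0,0,0,0],[0,-40,0,0,0,0]]';python3 -m pendant '[[15,-38,0,0,0,-0.09],[15,-20,0,0,0,-0.09],[15,0,0,0,0,-0.09],[15,0,0,0,0,-0.1],[10,0,0,0,0,-0.1],[0,0,0,0,0,0]]'; python3 st.py; python3 - <<'E'
from cell import *; import pickle
fr=[grab_frame(n) for n in("top","side")];pickle.dump(fr,open("f4.pkl","wb"))
from edge import *
T,Sd=fr
e=rect(120,58,35); roi=((128,165,230,286),(170,200,322,368))
for lb,v in(("both",[(T,e),(Sd,e)]),("top",[(T,e)]),("side",[(Sd,e)])):
    x,s=efit(v,[564,230.7,.026]); print(lb,np.round(x,3),s)
    if lb=="both": show([(T,e,*pose(x),roi[0]),(Sd,e,*pose(x),roi[1])],"pics/h1.png",3)
E
```

```text
time_s: 13.35
ee_pos: [563.9, 230.9, 12.3]
tcp_rot: [-0.025, 2.209, -2.207]
wrist_force: [-3.2, -0.7, 6.8]
grip_width: 57.3
time_s: 13.6
ee_pos: [563.6, 230.7, 11.6]
tcp_rot: [-0.026, 2.209, -2.208]
wrist_force: [0.5, 0.1, -0.1]
grip_width: 68.2
time_s: 14.27
ee_pos: [563.4, 48.3, 135.9]
tcp_rot: [-0.025, 2.208, -2.206]
wrist_force: [0.6, 0.2, -0.5]
grip_width: 68.6
time_s: 14.77
ee_pos: [634.9, -8.4, 135.1]
tcp_rot: [-0.455, -1.972, 1.972]
wrist_force: [0.4, -0.2, -0.8]
grip_width: 68.7
t 14.7667 pos [634.9  -8.4 135.1] fing [ 0.002 -0.    -1.   ] jaw [-0.436 -0.9   -0.001] jawyaw -2.022 F [ 0.4 -0.2 -0.8] w 68.66277054010345 q [-0.053  0.07   1.648 -0.     1.421  1.968]
grip [634.9  -8.4 153.8]
board [array([ 0.652, -0.131, -2.571]), array([-0.099, -0.482,  0.491])]
plate [array([ 0.003,  0.   , -2.665]), array([-0.   ,  0.002,  0.477])]
stamp [array([ 0.004, -0.001, -3.138]), array([0.   , 0.002, 0.004])]
both [5.64230e+02 2.30049e+02 2.10000e-02] 6.411709635754003
top [5.72464e+02 2.29877e+02 1.50000e-02] 4.651756350378196
side [5.64147e+02 2.30338e+02 2.10000e-02] 7.505501728398323
```

View pics/h1.png

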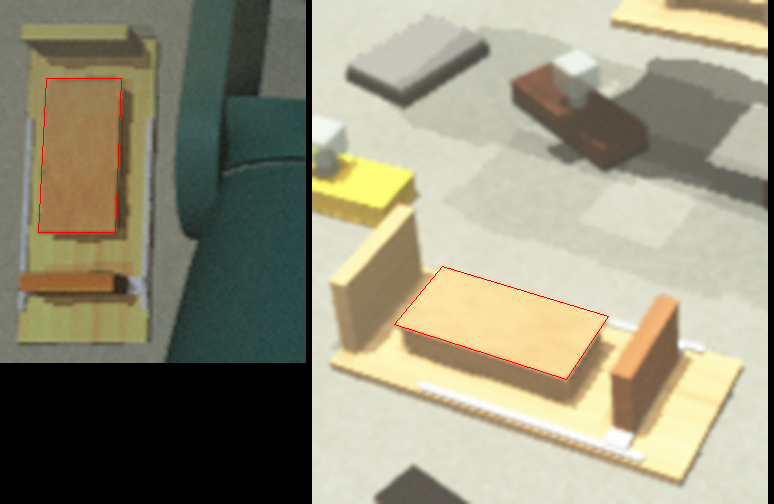

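```bash
cat > s2.py <<'E'
from edge import *
T,Sd=pickle.load(open("f0.pkl","rb"))
b=rect(120,44,22); k=rect(28,28,61); bs=rect(120,44,22,skip=())+rect(120,44,0)[0:2]
for p in([639,-13,-.447],[637,-15,-.44],[641,-11,-.46]):
    for lb,v in(("both",[(T,b+k),(Sd,b+k)]),("top",[(T,b+k)]),("side",[(Sd,b+k)])):
        x,s=efit(v,p); print(lb,np.round(x,3),round(s,2))
x=efit([(T,b+k),(Sd,b+k)],[639,-13,-.447])[0]
show([(T,b+k,*pose(x),(235,155,295,222)),(Sd,b+k,*pose(x),(225,200,295,265))],"pics/s2.png",6)
E
python3 s2.py
```

```text
both [ 6.37324e+02 -1.27920e+01 -4.42000e-01] 6.17
top [ 6.35518e+02 -1.50770e+01 -4.57000e-01] 5.68
side [ 6.39439e+02 -1.23470e+01 -4.28000e-01] 7.35
both [ 6.37325e+02 -1.27910e+01 -4.42000e-01] 6.17
top [ 6.35525e+02 -1.50640e+01 -4.56000e-01] 5.68
side [ 6.39442e+02 -1.23430e+01 -4.28000e-01] 7.35
both [ 6.37327e+02 -1.27930e+01 -4.42000e-01] 6.17
top [ 6.35528e+02 -1.50640e+01 -4.56000e-01] 5.68
side [ 6.39442e+02 -1.23470e+01 -4.28000e-01] 7.35
```

View pics/s2.png

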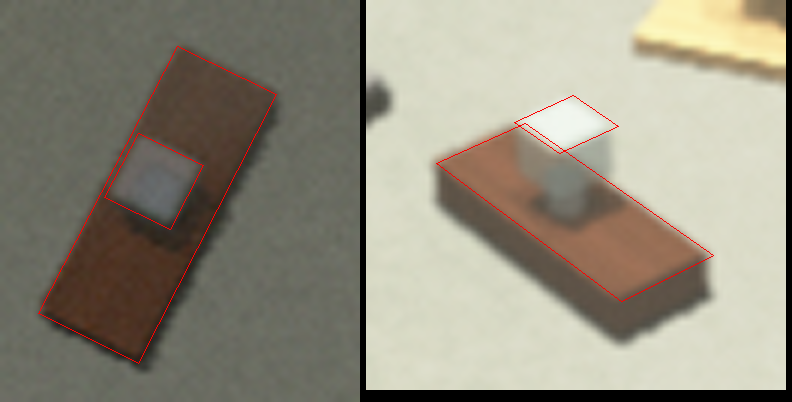

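The dark brown long stamp (about (261,188) in the first top view) is confirmed in the crop by its 120 mm body and clear knob. I'm descending on the knob.

```bash
python3 -m pendant '[[3,-4.6,-30,0,0.002,0.005],[0,0,-30,0,0,0],[0,0,-20,0,0,0],[0,0,0,0,0,0],[0,0,0,0,0,0]]'; python3 st.py|head -2;python3 - <<'E'
from cell import *; import cv2
o=[]
for n,r in(("top",(215,120,335,240)),("side",(190,150,330,290))):
    f=grab_frame(n); a=f["pixels"][r[1]:r[3],r[0]:r[2]]; o.append(cv2.resize(a,(399,399),interpolation=cv2.INTER_CUBIC)[:,:,::-1])
cv2.imwrite("pics/k1.png",cv2.hconcat(o))
E
```

```text
time_s: 15.28
ee_pos: [635.9, -12.6, 54.7]
tcp_rot: [-0.439, -1.978, 1.979]
wrist_force: [0.0, 0.0, 1.1]
grip_width: 68.5
t 15.2833 pos [635.9 -12.6  54.7] fing [-0.001 -0.    -1.   ] jaw [-0.424 -0.906  0.001] jawyaw -2.009 F [0.  0.  1.1] w 68.5386273129521 q [-0.06   0.135  1.714 -0.     1.294  1.949]
grip [636.  -12.6  73.4]
```

View pics/k1.png

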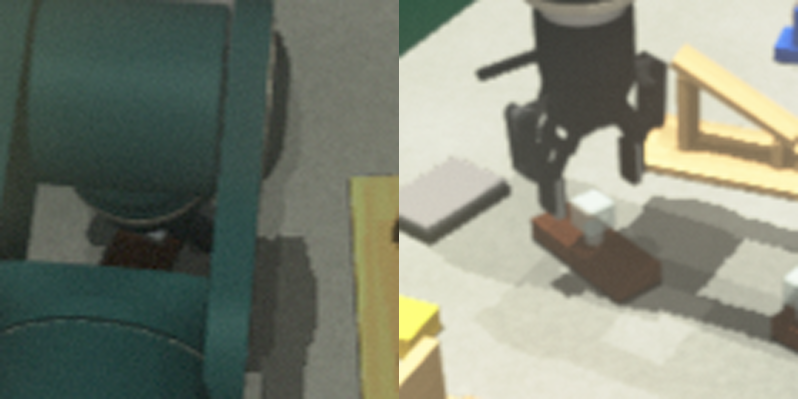

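```bash
python3 -m pendant '[[1.8,-0.4,-15,0,0,-0.006],[0,0,-12.5,0,0,0],[0,0,0,0,0,0],[0,0,0,0,0,0]]'; python3 st.py|head -2; python3 -m pendant '[[0,0,0,0,0,0],[0,0,0,0,0,0],[0,0,0,0,0,0],[0,0,0,0,0,0],[0,0,0,0,0,0],[0,0,0,0,0,0],[0,0,0,0,0,0]]' -1 50; python3 st.py|head -2;python3 - <<'E'
from cell import *; import cv2
o=[]
for n,r in(("top",(215,120,335,240)),("side",(190,150,330,290))):
    f=grab_frame(n); a=f["pixels"][r[1]:r[3],r[0]:r[2]]; o.append(cv2.resize(a,(399,399),interpolation=cv2.INTER_CUBIC)[:,:,::-1])
cv2.imwrite("pics/k2.png",cv2.hconcat(o))
E
```

```text
time_s: 15.72
ee_pos: [638.0, -13.1, 26.3]
tcp_rot: [-0.446, -1.973, 1.974]
wrist_force: [0.4, 0.4, 0.5]
grip_width: 68.2
t 15.7167 pos [638.  -13.1  26.3] fing [-0.002 -0.    -1.   ] jaw [-0.431 -0.902  0.001] jawyaw -2.017 F [0.4 0.4 0.5] w 68.24281409998338 q [-0.06   0.166  1.729 -0.     1.248  1.956]
grip [638.  -13.1  45. ]
time_s: 16.3
ee_pos: [638.8, -13.1, 27.8]
tcp_rot: [-0.449, -1.974, 1.975]
wrist_force: [-1.1, 0.5, 5.1]
grip_width: 27.0
t 16.3 pos [638.8 -13.1  27.8] fing [ 0.001 -0.    -1.   ] jaw [-0.431 -0.902 -0.   ] jawyaw -2.017 F [-1.1  0.5  5.1] w 27.047354188109573 q [-0.06   0.165  1.728 -0.     1.248  1.957]
grip [638.8 -13.1  46.5]
```

View pics/k2.png

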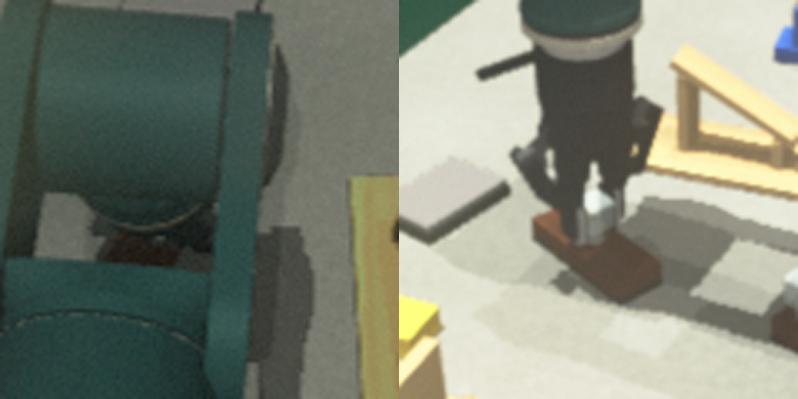

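```bash
python3 -m pendant '[[0,0,10,0,0,0],[0,0,25,0,0,0],[0,0,35,0,0,0],[0,0,35,0,0,0],[-9,26,15,0,0,0.09],[-10,33,0,0,0,0.09],[-10,33,0,0,0,0.09],[-10,33,0,0,0,0.1]]';python3 -m pendant '[[-10,33,0,0,0,0.1],[-10,33,0,0,0,0],[-10,33,0,0,0,0],[-5.8,20,0,0,0,0],[0,0,-20,0,0,0],[0,0,0,0,0,0],[0,0,0,0,0,0]]'; python3 st.py|head -5
```

```text
time_s: 17.07
ee_pos: [598.8, 112.9, 147.9]
tcp_rot: [-0.08, -2.185, 2.185]
wrist_force: [-0.0, 0.4, -3.3]
grip_width: 27.2
time_s: 17.65
ee_pos: [563.1, 230.5, 126.6]
tcp_rot: [-0.029, 2.209, -2.212]
wrist_force: [0.7, -0.8, -1.8]
grip_width: 27.3
t 17.65 pos [563.1 230.5 126.6] fing [-0.002 -0.001 -1.   ] jaw [ 0.024 -1.     0.001] jawyaw -1.547 F [ 0.7 -0.8 -1.8] w 27.286862202586644 q [ 0.347  0.021  1.713 -0.001  1.41   1.894]
grip [563.1 230.6 145.3]
board [array([ 0.751,  0.026, -3.025]), array([ 0.019, -0.49 ,  0.026])]
plate [array([-0.003, -0.002, -3.14 ]), array([ 0.001, -0.002,  0.002])]
stamp [array([0.003, 0.001, 2.67 ]), array([ 0.001, -0.002, -0.471])]
```

Lower to about 15 mm above the board and check the alignment.

```bash
python3 -m pendant '[[0.5,0.2,-25,0,0,0],[0,0,-23,0,0,0],[0,0,0,0,0,0],[0,0,0,0,0,0],[0,0,0,0,0,0]]'; python3 st.py|head -2; cat > s3.py <<'E'
from cell import *
from edge import *
Sd=grab_frame("side"); pickle.dump(Sd,open("f5.pkl","wb"))
z=state()["ee_pos"][2]-27.8+22; print("top z",z)
P=state()["ee_pos"]
e=rect(120,44,z,skip=()); x0=[P[0],P[1],.026]
print(efit([(Sd,e)],x0)); 
# with board
print("board",efit([(Sd,rect(120,58,35,skip=(2,)))],[564,230.4,.022]))
roi=(165,220,325,370)
show([(Sd,e,*pose(x0),roi)],"pics/s3.png",4)
E
python3 s3.py
```

```text
time_s: 18.07
ee_pos: [565.0, 230.8, 81.1]
tcp_rot: [-0.024, 2.209, -2.209]
wrist_force: [0.6, 0.0, -2.9]
grip_width: 27.5
t 18.0667 pos [565.  230.8  81.1] fing [ 0.002  0.    -1.   ] jaw [ 0.023 -1.    -0.   ] jawyaw -1.548 F [ 0.6  0.  -2.9] w 27.469317110507344 q [ 0.346  0.056  1.753 -0.     1.331  1.894]
grip [565.  230.8  99.8]
top z 75.6043305955257
(array([5.63987309e+02, 2.30311695e+02, 1.80683453e-02]), np.float64(4.266727396256669))
board (array([5.71255510e+02, 2.30717196e+02, 4.48894865e-02]), np.float64(5.05776986483288))
```

View pics/s3.png

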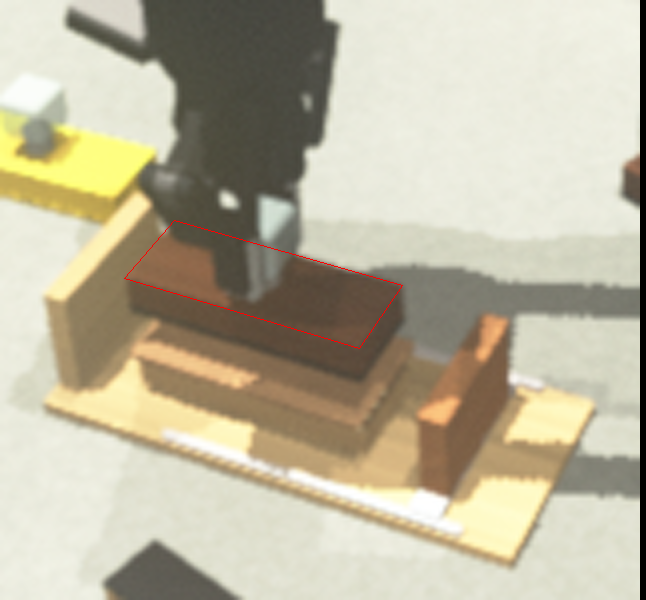

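```bash
python3 -m pendant '[[0,0,-8,0,0.002,0],[0,0,-7,0,0,0],[0,0,0,0,0,0],[0,0,0,0,0,0]]'|sed -n '2p;4p'; python3 -m pendant '[[0,0,-1.5,0,0,0],[0,0,0,0,0,0]]'|sed -n '2p;4p'; python3 -m pendant '[[0,0,-1,0,0,0],[0,0,0,0,0,0]]'|sed -n '2p;4p'
```

```text
ee_pos: [564.0, 231.0, 63.8]
wrist_force: [-0.5, -0.3, -1.7]
ee_pos: [564.3, 231.1, 62.9]
wrist_force: [0.0, -0.5, -1.5]
ee_pos: [564.4, 231.2, 62.8]
wrist_force: [-5.0, -1.0, 7.9]
```

```bash
python3 -m pendant '[[0,0,-1,0,0,0],[0,0,0,0,0,0]]'|sed -n '2p;4p'; python3 -m pendant '[[0,0,0,0,0,0],[0,0,0,0,0,0]]'|sed -n '2p;4p'
```

```text
ee_pos: [564.5, 231.3, 62.7]
wrist_force: [-9.7, -1.1, 16.9]
ee_pos: [564.5, 231.3, 62.7]
wrist_force: [-9.9, -1.8, 17.6]
```

Resting, as the force and height agree (62.8 mm expected). I'll ease the force off, then release and retreat up and back behind the stop.

```bash
python3 -m pendant '[[0,0,1.3,0,0,0],[0,0,0,0,0,0],[0,0,0,0,0,0]]'|sed -n '2p;4p'; python3 -m pendant '[[0,0,0,0,0,0],[0,0,0,0,0,0],[0,0,0,0,0,0]]' 0.5|sed -n '2p;4p';  python3 -m pendant '[[0,0,15,0,0,0],[0,0,30,0,0,0],[0,0,38,0,0,0],[-20,0,20,0,0,0],[-38,0,0,0,0,0],[-38,0,0,0,0,0],[-38,0,0,0,0,0],[0,0,0,0,0,0]]'; python3 -m pendant '[[0,0,0,0,0,0],[0,0,0,0,0,0]]' -1; python3 st.py|head -2; python3 - <<'E'
from cell import *
from edge import *
fr=[grab_frame(n) for n in("top","side")];pickle.dump(fr,open("f6.pkl","wb"))
T,Sd=fr
e=rect(120,44,57); k=rect(28,28,96); b=rect(120,58,35,skip=(2,)); roi=((128,165,200,286),(170,220,322,368))
for lb,v in(("both",[(T,e),(Sd,e)]),("top",[(T,e)]),("side",[(Sd,e)])):
    x,s=efit(v,[564,230.7,.026]); print(lb,np.round(x,3),s)
    if lb=="both": show([(T,e+k,*pose(x),roi[0]),(Sd,e+k,*pose(x),roi[1])],"pics/h2.png",3.4)
E
```

```text
ee_pos: [564.4, 231.2, 62.8]
wrist_force: [-3.3, 0.1, 7.7]
ee_pos: [564.2, 231.1, 61.9]
wrist_force: [-0.1, -0.3, -0.3]
time_s: 20.28
ee_pos: [425.9, 231.0, 165.3]
tcp_rot: [-0.03, 2.21, -2.209]
wrist_force: [-0.4, -0.8, 0.5]
grip_width: 63.9
time_s: 20.45
ee_pos: [430.7, 231.2, 165.3]
tcp_rot: [-0.028, 2.21, -2.21]
wrist_force: [0.9, -0.4, -0.0]
grip_width: 40.9
t 20.45 pos [430.7 231.2 165.3] fing [-0.001  0.    -1.   ] jaw [ 0.024 -1.    -0.   ] jawyaw -1.547 F [ 0.9 -0.4 -0. ] w 40.85626013164687 q [ 0.44  -0.275  1.916  0.     1.501  1.987]
grip [430.7 231.2 184. ]
both [5.62114e+02 2.30671e+02 2.10000e-02] 6.152575710509318
top [5.61899e+02 2.25486e+02 1.20000e-02] 5.3286940071697115
side [5.63956e+02 2.31033e+02 1.90000e-02] 7.065173886238349
```

View pics/h2.png

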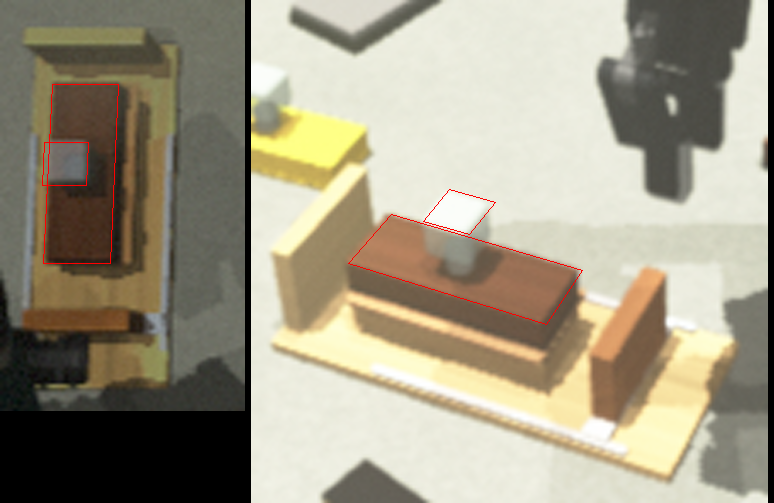

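```bash
python3 -m pendant '[[-12,-3.6,-35,0,0,0],[0,0,-38,0,0,0],[0,0,-38,0,0,0],[0,0,-20,0,0,0],[0,0,0,0,0,0],[0,0,0,0,0,0],[0,0,0,0,0,0]]' -1 40; python3 st.py|head -2
```

```text
time_s: 21.13
ee_pos: [419.4, 227.8, 35.6]
tcp_rot: [-0.027, 2.21, -2.209]
wrist_force: [0.7, -0.8, 0.7]
grip_width: -0.2
t 21.1333 pos [419.4 227.8  35.6] fing [-0.001  0.    -1.   ] jaw [ 0.024 -1.    -0.   ] jawyaw -1.547 F [ 0.7 -0.8  0.7] w -0.20687772508061636 q [ 0.444 -0.199  2.073  0.001  1.268  1.991]
grip [419.4 227.8  54.3]
```

```bash
python3 -m pendant '[[4,0,-8,0,0,0],[4,0,0,0,0,0],[3,0,0,0,0,0],[3,0,0,0,0,0],[3,0,0,0,0,0],[3,0,0,0,0,0],[0,0,0,0,0,0]]'|sed -n '1,2p;4p'; python3 -m pendant '[[3,0.1,0,0,0,0],[3,0.1,0,0,0,0],[3,0.1,0,0,0,0],[3,0.1,0,0,0,0]]'|sed -n '1,2p;4p'; python3 -m pendant '[[3,0.1,0,0,0,0],[3,0.1,0,0,0,0],[3,0.1,0,0,0,0],[3,0.1,0,0,0,0]]'|sed -n '1,2p;4p'
```

```text
time_s: 21.72
ee_pos: [438.8, 227.5, 26.2]
wrist_force: [-0.5, 0.1, -0.6]
time_s: 22.05
ee_pos: [450.4, 227.9, 26.0]
wrist_force: [-3.1, -0.5, 2.7]
time_s: 22.38
ee_pos: [462.5, 228.2, 26.0]
wrist_force: [-2.6, -1.7, 2.1]
```

```bash
python3 -m pendant '[[3,0.1,0,0,0,0],[3,0.1,0,0,0,0],[3,0.1,0,0,0,0],[3,0.1,0,0,0,0]]'|sed -n '1,2p;4p'; python3 -m pendant '[[2,0.1,0,0,0,0],[2,0,0,0,0,0],[2,0.1,0,0,0,0],[2,0.1,0,0,0,0]]'|sed -n '1,2p;4p'; python3 -m pendant '[[2,0.1,0,0,0,0],[2,0,0,0,0,0],[2,0.1,0,0,0,0],[2,0.1,0,0,0,0]]'|sed -n '1,2p;4p'
```

```text
time_s: 22.72
ee_pos: [474.5, 228.6, 25.9]
wrist_force: [-1.9, -1.6, 1.3]
time_s: 23.05
ee_pos: [482.1, 228.9, 25.9]
wrist_force: [-6.0, -3.6, 1.8]
time_s: 23.38
ee_pos: [490.0, 229.1, 25.9]
wrist_force: [-6.3, -3.8, 3.6]
```

```bash
python3 - <<'E'
from cell import *; import cv2
f=grab_frame("side"); a=f["pixels"][220:370,165:345]; cv2.imwrite("pics/n1.png",cv2.resize(a,(720,600),interpolation=cv2.INTER_CUBIC)[:,:,::-1])
E
```

```text
(no output)
```

View pics/n1.png

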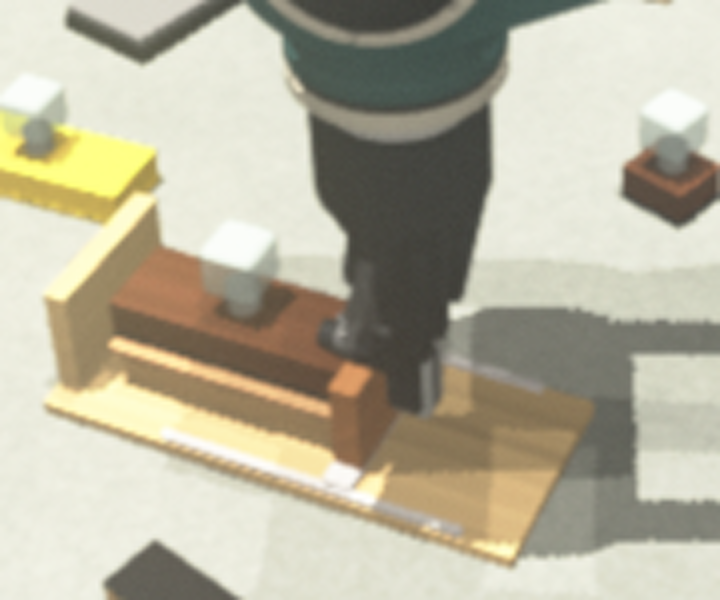

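```bash
python3 -m pendant '[[2,0,0,0,0,0],[2,0,0,0,0,0],[1.5,0,0,0,0,0],[1.5,0,0,0,0,0]]'|sed -n '1,2p;4p'; python3 -m pendant '[[1,0,0,0,0,0],[1,0,0,0,0,0]]'|sed -n '1,2p;4p'; python3 -m pendant '[[1,0,0,0,0,0],[1,0,0,0,0,0]]'|sed -n '1,2p;4p'
```

```text
time_s: 23.77
ee_pos: [497.1, 229.3, 25.9]
wrist_force: [-6.2, -2.0, 1.2]
time_s: 23.93
ee_pos: [499.1, 229.3, 25.9]
wrist_force: [-5.5, -0.4, 1.9]
time_s: 24.1
ee_pos: [501.0, 229.4, 25.9]
wrist_force: [-7.0, 0.1, 2.6]
```

```bash
for k in 1; do python3 -m pendant '[[1,0,0,0,0,0],[0,0,0,0,0,0]]'|sed -n '2p;4p'; python3 -m pendant '[[1,0,0,0,0,0],[0,0,0,0,0,0]]'|sed -n '2p;4p'; python3 -m pendant '[[1,0,0,0,0,0],[0,0,0,0,0,0]]'|sed -n '2p;4p'; done
```

```text
ee_pos: [501.5, 229.4, 25.9]
wrist_force: [-12.3, -0.7, 5.6]
ee_pos: [501.5, 229.4, 25.9]
wrist_force: [-23.6, -1.7, 12.0]
ee_pos: [501.5, 229.4, 25.9]
wrist_force: [-35.7, -2.0, 19.1]
```

The stop has stalled against the stack at x = 501.5, where snug was predicted at about 502. Backing away.

```bash
python3 -m pendant '[[-3,0,0,0,0,0],[-6,0,0,0,0,0],[-15,0,0,0,0,0],[-25,0,0,0,0,0],[-30,0,0,0,0,0],[0,0,38,0,0,0],[0,0,38,0,0,0],[0,0,38,0,0,0]]';python3 -m pendant '[[0,-38,30,0,0,0],[0,-38,0,0,0,0],[0,-38,0,0,0,0],[0,-38,0,0,0,0],[0,-38,0,0,0,0],[0,-38,0,0,0,0],[0,0,0,0,0,0],[0,0,0,0,0,0]]'; python3 - <<'E'
from cell import *
from edge import *
fr=[grab_frame(n) for n in("top","side")];pickle.dump(fr,open("f7.pkl","wb"))
T,Sd=fr
e=rect(120,44,57,skip=(3,)); st=rect(14,70,59,-22); b=rect(120,58,35); roi=((128,165,200,286),(170,220,322,368))
x0=[587.2,231.3,.026]
for lb,v in(("both",[(T,e),(Sd,e)]),("top",[(T,e)]),("side",[(Sd,e)])):
    x,s=efit(v,x0); print(lb,np.round(x,3),s)
show([(T,e,*pose(x0),roi[0]),(Sd,e,*pose(x0),roi[1])],"pics/z1.png",3.4)
show([(T,st,*pose([542.3,230,.026]),roi[0]),(Sd,st,*pose([542.3,230,.026]),roi[1])],"pics/z2.png",3.4)
cv2.imwrite("pics/z3.png",Sd["pixels"][:,:,::-1])
for n in ["ink_pad","short_stamp","tape_dispenser","long_stamp","rest"]: print(n,[([int(q) for q in o["bbox"]],round(o["p"],2)) for o in boxes_of(Sd,n)][:3])
E
```

```text
time_s: 25.27
ee_pos: [424.4, 229.1, 141.4]
tcp_rot: [-0.029, 2.21, -2.21]
wrist_force: [0.6, -0.6, 1.3]
grip_width: -0.2
time_s: 25.93
ee_pos: [425.3, 4.9, 166.0]
tcp_rot: [-0.023, 2.211, -2.212]
wrist_force: [-0.6, 0.3, -0.2]
grip_width: -0.4
both [5.86694e+02 2.31613e+02 2.60000e-02] 6.283054120598105
top [5.86618e+02 2.26573e+02 2.90000e-02] 5.236601467383714
side [5.87674e+02 2.31982e+02 1.60000e-02] 7.5026331357381295
ink_pad [([171, 265, 138, 96], 0.61), ([181, 206, 47, 31], 0.56)]
short_stamp [([321, 240, 22, 35], 0.87), ([240, 294, 28, 47], 0.65)]
tape_dispenser [([319, 150, 53, 22], 0.74)]
long_stamp [([145, 236, 61, 38], 0.86), ([374, 237, 31, 42], 0.84), ([188, 270, 64, 48], 0.66)]
rest [([268, 167, 74, 51], 0.61)]
```

View pics/z1.png

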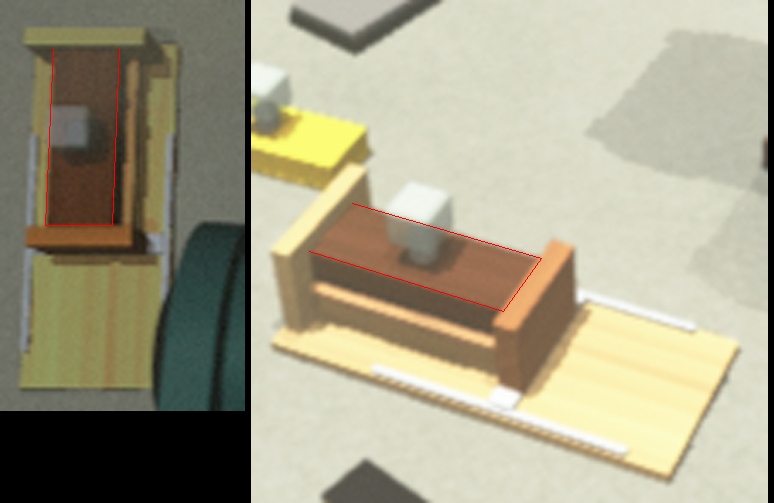

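View pics/z2.png

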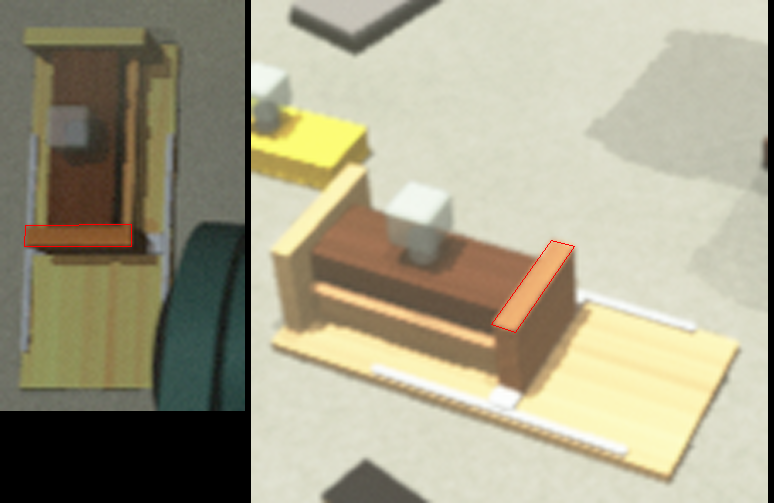

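View pics/z3.png

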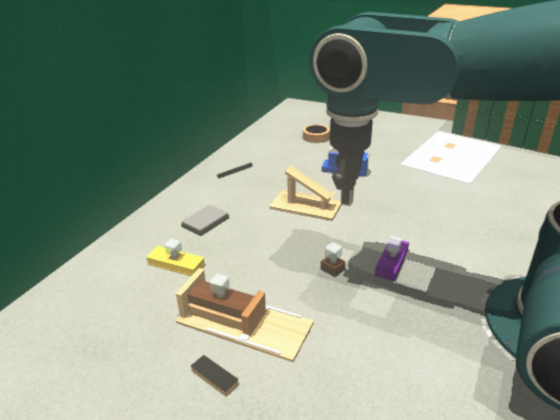

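```bash
python3 -c "
from cell import *
print(sign_off())"
```

```text
the job is handed in; nothing more can be done
None
```

The job is handed in at about 26 s of the 72 s allowed. The board lies flat on the plate, the dark brown long stamp stands knob up on the board, and the end stop is pushed in with all three layers snug against the wall.

- **Plate:** I also did one thing you did not ask for. Before placing the board, I closed the gripper lightly on the plate to bring it onto the cradle's centre line, because it lay about 4–5 mm off.
- **Board and stamp:** I lowered each one until the wrist force rose, eased off, then let go. After release, both fitted the plate's position to about 1 mm in the side view.
- **End stop:** It stalled 1 mm from where I expected it to sit snug. The wrist force peaked at about 36 N along the push, with about 19 N upward (about 41 N combined). That force went through the fingertips, not the gripper body.
- **Final pictures:** The stop's outline drawn at 0.060 m and the stamp's at the snug position both match the side and top views. The bystanders in view (short stamp, ink pad, tape dispenser) look unmoved.
- **Disagreement:** The top-view fit of the stamp put it about 5 mm off in y, both before and after the push. I put this down to the fit catching the board's edge, since the side view and the overlay both agreed with the centred position.

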